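Slide the pepper mill into its bay

ROBOT

A 7-joint arm with a two-finger parallel gripper is mounted at the origin on a cart in front of the work surface, level with it; the furniture and walls round the work are solid. World frame = base frame: x ahead of the robot, y to its left, z up, the work surface at z = 0. Lengths are in m, angles in rad, forces in N, time in s.
With the tool pointing down it reaches from about 0.4 to 0.85 m from the base axis. Payload 4.5 kg.
Tool frame: the origin (TCP) lies midway between the tips of the shut fingers; the grasp point (between the pads) lies 19 mm behind it (r.hold_point_z is the distance from the TCP to the grasp point, in m); z points along the fingers, y is the direction in which the jaws open and shut (so a half turn about z gives the same grasp; the last joint's range is limited). The gripper opens to 88 mm and grips with 3 to 60 N. Pads are 18 mm wide; open, the fingers measure 123 mm over their backs; the gripper's body (75 mm by 187 mm) begins 45 mm behind the grasp point.
Start: joints at [0.034, 0.689, -0.195, 1.565, 0.157, 0.902, -0.215], TCP at [0.625, 0, 0.239] pointing down, gripper open.
Joint ranges: [-3.01, 3.01], [-0.46, 2.08], [-1.47, 1.51], [0.13, 2.56], [-1, 4.14], [0.04, 2.09], [-2.66, 2.66]. Speed limits (rad/s): [2.57, 2.57, 3.14, 3.14, 3.14, 3.14, 3.14].

INTERFACE

Orientations are given as a unit quaternion [x, y, z, w].
In Python, from plant import r gives the robot as it stands. The module is installed in compiled form; this text tells all that it offers.
- The arm moves only by the tool move_arm, never from a script. Its arguments are lists of equal length, an entry for each row: "turn": the turn, a rotation vector about the tool's x, y, z in units of 2 pi rad (1.0 is 2 pi rad), a list of three; "dp": the shift along the tool's x, y, z in units of 2.5 cm (1.0 is 2.5 cm), a list of three; "jaw": the closure, from -1 (fully open) to 1 (shut), so that 0 is half open. In form: {"turn": [[wx, wy, wz], ...], "dp": [[x, y, z], ...], "jaw": [jaw, ...]}. A call has 1 to 10 rows; each row shifts and turns the commanded pose from where the row before left it, along the tool's axes as they then stand; what a row does not reach is not made up. A row lasts 1/12 s, in which the tool goes at most 41.7 mm and 7.16 degrees, less where a joint would pass 70% of its speed; a pose out of reach is approached as far as the arm can. A call with a number of a shift or a turn outside -1 to 1 is refused whole. A call with a gripper value outside its range is refused whole. The fingers move at their own pace and stop on an object; "newtons" is the grip in N (left out, the last holds). Time passes only in rows, so rows that do not move let the fingers close. It gives the time, the measured TCP pose, the force and the opening at its end, in the units of the state.
- r.get_state(): the state, without advancing time (a new reading comes with each control period).
- r.snapshot(name): name is "scene" or "side" or "wrist"; returns a dict with "frame" (400x640x3 uint8, blue, green, red), "mtx" (3x3 intrinsics, pixels), "origin" and "orientation" of the camera in the world; the wrist camera has in their place "tool_from_camera" (4x4, takes a point from camera to tool coordinates, whose origin is the TCP and whose axes are the flange's). Camera axes: x right, y up, looking along -z (the intrinsics and any distortion apply to the point x, -y, -z); pixel columns grow to the right and rows downward; lengths in m; the calibration is good to about 2 mm. A picture is of the moment at which its call begins: read the wrist's pose just before it. There is no depth.
- r.finish_job(): hands the job in, once; it reports no verdict.
The state is a dict: "clock": time; "q": joint angles; "qd": joint speeds; "joint_torque": joint torques, N m; "tool_pos": TCP position; "eef_rot": TCP orientation; "contact_force": force on the tool from outside, world axes, zero at the start; "moment": the same for the moment, N m; "opening": opening from 0.0 (shut) to 1.0 (fully open).
Only numpy, scipy, OpenCV 4.12 (cv2) and the standard library are available. Lean on these libraries where they do the work, as an engineer would, in place of code of your own. Each camera call takes 0.05 s, during which the arm holds its last target.

TASK

Push the tall wooden pepper mill low on its body, so that it slides upright along the worktop, into the empty one of the two low wooden bays, and leave it standing wholly inside that bay. Only push it, gently, with the fingers: do not pinch, lift or tip it. Leave the salt shaker in the other bay and the green-capped spice jar behind the bays where they stand.

Things in the scene. Friction and masses are not known exactly. Their poses are not given: they have to be found in the camera images.
- pepper_mill: turned wooden pepper mill, loose, 170 mm tall, 0.13 to 0.25 kg, round, axis upright; foot 58 mm across (its largest width), slimmer waist above, head 49 mm across; pushed above about 35 mm it may tip. It stands 0.44 to 0.58 m ahead of the robot, to its right. Origin: centre of its underside; z up; its yaw means nothing
- bay_empty: the empty bay, fixed: a light wooden fence on three sides, 28 mm high (posts 32 mm), walls 10 mm thick; the worktop is its floor. Inside 88 mm wide, 84 mm deep. Origin: middle of its floor, at worktop height. x points from the open mouth (x = -42 mm) to the back wall (+42 mm), y across (side walls at -44 and +44 mm). The mouth looks to the robot's right (world -y), up to 0.2 rad off
- bay_taken: the other bay, identical in build and axes, about 0.15 m nearer or farther than the empty one; the salt shaker stands in it
- salt_shaker: glass salt shaker with a metal top, loose, 44 mm across, 90 mm tall, standing in the other bay; leave it alone. Origin: centre of its underside, z up
- spice_jar_1: round glass spice jar with a green cap, loose, 46 mm across, 106 mm tall, standing behind the two bays, 0.72 to 0.75 m ahead of the robot; leave it alone. Origin: centre of its underside, z up
Mind the look-alikes: they are no part of the job. Of the things shaped like the pepper_mill, the wooden one is meant.

How it is judged:
By the outcome, as a careful person would: the job done as asked, in the order asked, and still so for the second after the job is handed in, with the robot touching nothing.
It also fails if it takes over 58 s, if anything falls off the work surface, if the arm or the gripper's body presses on something with over 40 N, if the wrist force passes 120 N, or if a joint passes its speed limit or range.

## Working session

There is one attempt and no reset: what is moved stays moved. The work goes in short steps, Python scripts to look and compute and a tool call to move; the robot and the scene stay as the last step left them, time stands still between calls to the robot, and variables do not carry over. Pictures are saved under pics/ and viewed, and the job is handed in when it is done.

Besides the shell and the picture viewer there is one more tool, called after ">>>" by a JSON object that holds its "api" and its "payload". move_arm: Moves the arm, as the interface text tells. Shifts and turns lie within -1 to 1; 1 stands for 2.5 cm of shift or 2 pi rad of turn. Its arguments: {"type":"object","properties":{"turn":{"type":"array","items":{"type":"array","items":{"type":"number","minimum":-1,"maximum":1}}},"dp":{"type":"array","items":{"type":"array","items":{"type":"number","minimum":-1,"maximum":1}}},"jaw":{"type":"array","items":{"type":"number"}},"newtons":{"type":"number"}},"required":["turn","dp","jaw"]}

```bash
mkdir -p pics
cat > h.py <<'E'
import numpy as np,cv2,pickle
from scipy.spatial.transform import Rotation as R
from plant import r
def snap(n,f):
    s=r.snapshot(n); cv2.imwrite('pics/'+f+'.png',s['frame']); pickle.dump(s,open(f+'.pkl','wb')); return s
def ray(s,u,v):
    K=np.array(s['mtx']); d=np.array([(u-K[0,2])/K[0,0],-(v-K[1,2])/K[1,1],-1.])
    o=np.array(s['orientation']); M=R.from_quat(o).as_matrix() if o.size==4 else o
    return np.array(s['origin']),M@d
def onz(s,u,v,z=0):
    o,d=ray(s,u,v); return o+d*(z-o[2])/d[2]
def proj(s,p):
    K=np.array(s['mtx']);o=np.array(s['orientation']); M=R.from_quat(o).as_matrix() if o.size==4 else o
    c=M.T@(np.array(p)-np.array(s['origin'])); return np.array([K[0,0]*c[0]/-c[2]+K[0,2],K[1,1]*-c[1]/-c[2]+K[1,2]])
E
python3 - <<'E'
from h import *
print(r.get_state())
for n in ['scene','side','wrist']:
    s=snap(n,n+'0'); print(n,{k:v for k,v in s.items() if k!='frame'})
E
```

```text
{'clock': 0.0, 'q': array([ 0.03379941,  0.68997932, -0.19447812,  1.56635376,  0.15730236,
        0.9024805 , -0.21508584]), 'qd': array([-0.00054025,  0.00146413, -0.00052682,  0.00015954, -0.00066776,
        0.00136864,  0.00075353]), 'joint_torque': array([ 3.38560185e-04, -5.27571630e+01, -1.26686912e+00, -1.53434461e+01,
       -5.26333472e-02,  6.56995355e-03,  1.65937727e-04]), 'tool_pos': array([ 6.24366961e-01, -6.90525605e-05,  2.37909435e-01]), 'eef_rot': array([ 7.07080277e-01,  7.07132691e-01, -7.00346219e-04, -5.90088479e-04]), 'contact_force': array([-0.22838605, -0.67886276,  0.37346931]), 'moment': array([-0.002267  , -0.03392107,  0.04801436]), 'opening': 0.9959269488644136}
scene {'mtx': array([[403.75497706,   0.        , 321.01178687],
       [  0.        , 403.75497706, 204.0439428 ],
       [  0.        ,   0.        ,   1.        ]]), 'origin': array([ 0.06940525, -0.47856785,  0.64613914]), 'orientation': array([ 0.34821608, -0.17773087, -0.42903433,  0.81430145])}
side {'mtx': array([[382.31560178,   0.        , 322.79779207],
       [  0.        , 382.31560178, 198.16648689],
       [  0.        ,   0.        ,   1.        ]]), 'origin': array([ 0.5932732 , -0.84143611,  0.51927368]), 'orientation': array([0.45605483, 0.00311808, 0.00219818, 0.8899435 ])}
wrist {'mtx': array([[276.5190607 ,   0.        , 318.64476142],
       [  0.        , 276.5190607 , 195.69645324],
       [  0.        ,   0.        ,   1.        ]]), 'tool_from_camera': array([[-4.19884136e-04,  9.57798758e-01,  2.87439321e-01,
         7.47880789e-02],
       [ 9.99999912e-01,  3.99735928e-04,  1.28783784e-04,
         9.18307722e-05],
       [ 8.44912452e-06,  2.87439349e-01, -9.57798841e-01,
        -1.46174967e-01],
       [ 0.00000000e+00,  0.00000000e+00,  0.00000000e+00,
         1.00000000e+00]])}
```

View pics/scene0.png

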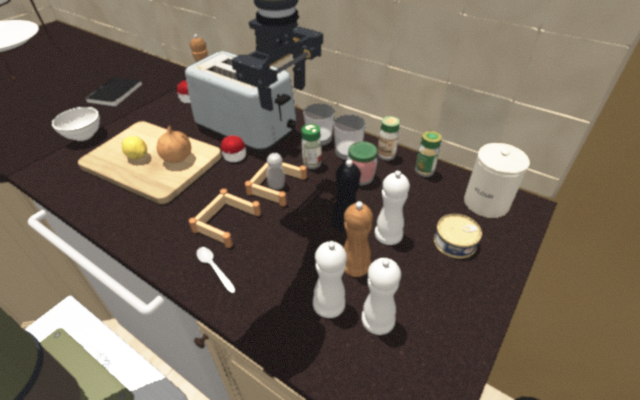

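View pics/side0.png

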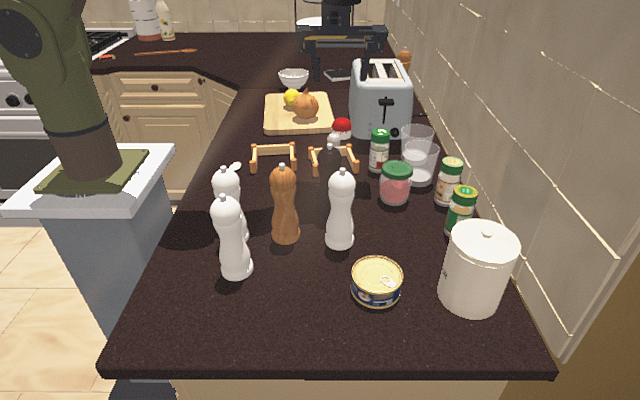

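View pics/wrist0.png

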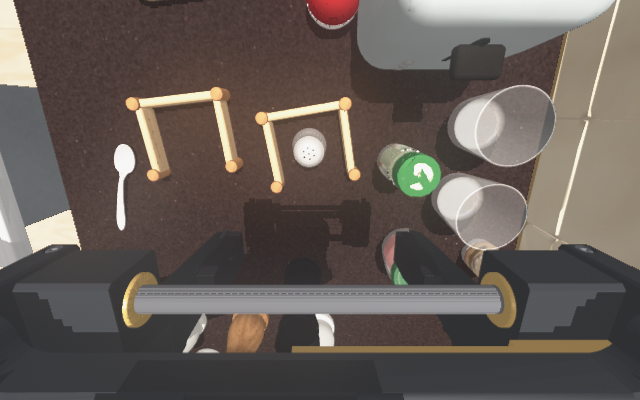

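Run:
```python
import cv2,numpy as np
a=cv2.imread('pics/scene0.png')[140:350,170:420]; b=cv2.imread('pics/side0.png')[120:300,190:370]
cv2.imwrite('pics/c1.png',cv2.resize(a,None,fx=2.8,fy=2.8,interpolation=cv2.INTER_CUBIC))
cv2.imwrite('pics/c2.png',cv2.resize(b,None,fx=3.3,fy=3.3,interpolation=cv2.INTER_CUBIC))
w=cv2.imread('pics/wrist0.png')[70:250,80:380]
cv2.imwrite('pics/c3.png',cv2.resize(w,None,fx=2.6,fy=2.6,interpolation=cv2.INTER_CUBIC))
```

```text
(no output)
```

View pics/c1.png

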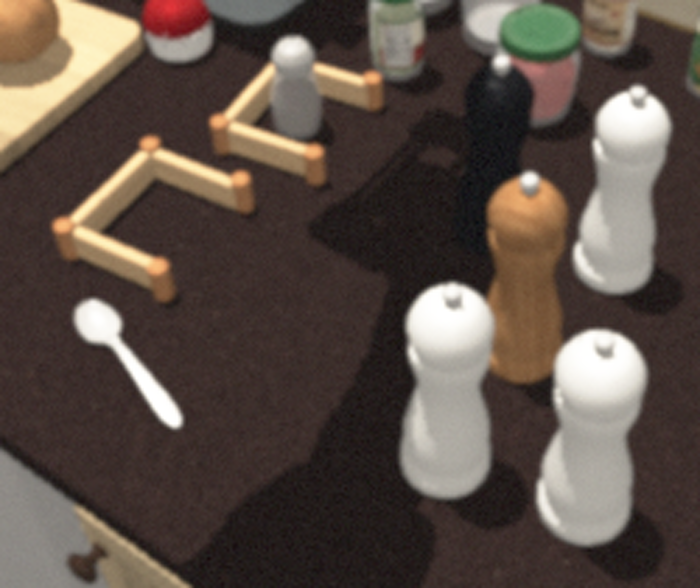

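View pics/c2.png

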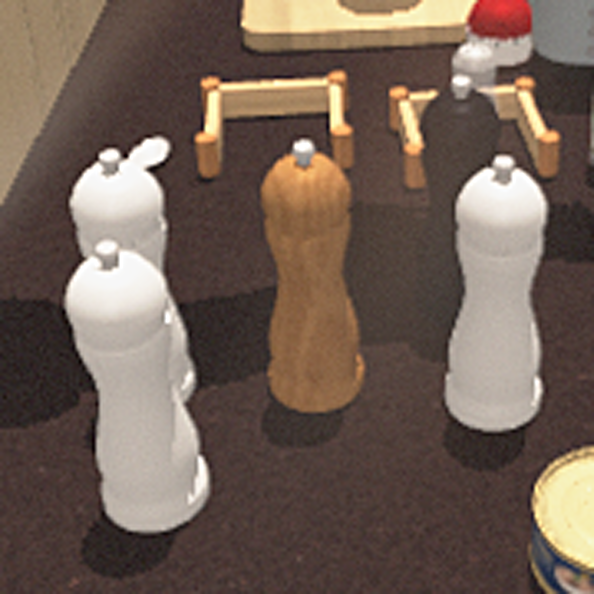

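View pics/c3.png

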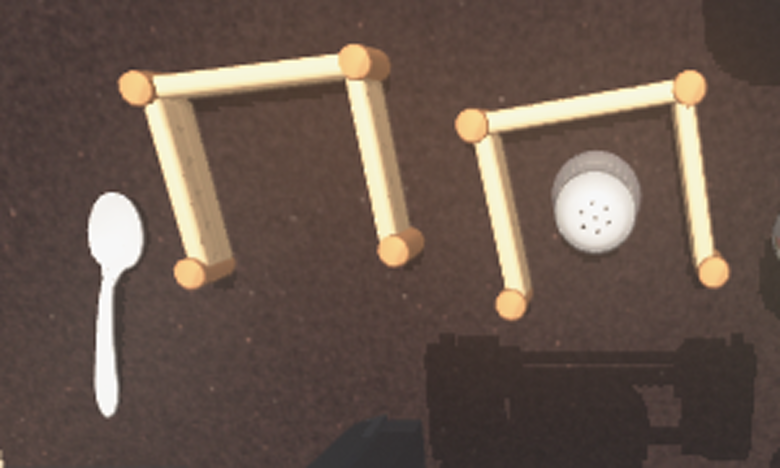

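Run:
```python
from h import *
A=pickle.load(open('scene0.pkl','rb'));B=pickle.load(open('side0.pkl','rb'))
W=pickle.load(open('wrist0.pkl','rb'))
st=dict(tool_pos=np.array([ 6.24366961e-01, -6.90525605e-05,  2.37909435e-01]),eef_rot=[ 7.07080277e-01,  7.07132691e-01, -7.00346219e-04, -5.90088479e-04])
T=np.eye(4);T[:3,:3]=R.from_quat(st['eef_rot']).as_matrix();T[:3,3]=st['tool_pos'];C=T@np.array(W['tool_from_camera'])
W['origin']=C[:3,3];W['orientation']=C[:3,:3];pickle.dump(W,open('wrist0.pkl','wb'))
fa=lambda u,v:(170+u/2.8,140+v/2.8); fb=lambda u,v:(190+u/3.3,120+v/3.3); fw=lambda u,v:(80+u/2.6,70+v/2.6)
print('posts scene');[print(onz(A,*fa(*p),.032).round(4)) for p in [(66,224),(150,145),(241,177),(160,266)]]
print('posts side');[print(onz(B,*fb(*p),.032).round(4)) for p in [(211,84),(338,76),(342,130),(208,138)]]
print('posts wrist E');[print(onz(W,*fw(*p),.032).round(4)) for p in [(136,88),(355,62),(394,250),(190,274)]]
print('posts wrist T');[print(onz(W,*fw(*p),.032).round(4)) for p in [(472,125),(690,87),(713,272),(511,304)]]
def tri(pa,pb):
    o1,d1=ray(A,*fa(*pa));o2,d2=ray(B,*fb(*pb))
    t=np.linalg.lstsq(np.c_[d1,-d2],o2-o1,rcond=None)[0]
    return ((o1+t[0]*d1+o2+t[1]*d2)/2).round(4),np.linalg.norm(o1+t[0]*d1-o2-t[1]*d2).round(4)
for n,a,b in [('wood',(530,178),(303,145)),('black',(502,62),(462,78)),('whR',(638,94),(503,162)),('whNear',(603,341),(107,246)),('whL',(453,291),(110,154))]:
    print(n,tri(a,b),onz(A,*fa(*a),.168).round(3),onz(B,*fb(*b),.168).round(3))
# foot extremes, side
print(onz(B,*fb(269,378),.008),onz(B,*fb(363,378),.008),onz(B,*fb(315,411),0))
print('salt',onz(W,*fw(596,212),.09))
```

```text
posts scene
[0.3988 0.0835 0.032 ]
[0.4987 0.0941 0.032 ]
[0.5118 0.008  0.032 ]
[ 0.4079 -0.0052  0.032 ]
posts side
[0.3992 0.0795 0.032 ]
[0.5023 0.0935 0.032 ]
[0.5117 0.0044 0.032 ]
[ 0.4102 -0.0078  0.032 ]
posts wrist E
[0.3986 0.085  0.032 ]
[0.5018 0.0964 0.032 ]
[0.5118 0.0088 0.032 ]
[ 0.4085 -0.0034  0.032 ]
posts wrist T
[0.554  0.0684 0.032 ]
[0.6564 0.0854 0.032 ]
[ 0.6703 -0.0024  0.032 ]
[ 0.5686 -0.0189  0.032 ]
wood (array([ 0.5139, -0.2455,  0.1663]), np.float64(0.0004)) [ 0.512 -0.246  0.168] [ 0.514 -0.248  0.168]
black (array([ 0.6012, -0.1712,  0.1677]), np.float64(0.0019)) [ 0.6   -0.172  0.168] [ 0.602 -0.17   0.168]
whR (array([ 0.6226, -0.2636,  0.1665]), np.float64(0.0005)) [ 0.621 -0.264  0.168] [ 0.623 -0.266  0.168]
whNear (array([ 0.4277, -0.3417,  0.1666]), np.float64(0.0002)) [ 0.427 -0.342  0.168] [ 0.428 -0.344  0.168]
whL (array([ 0.4109, -0.2573,  0.1678]), np.float64(0.0001)) [ 0.411 -0.257  0.168] [ 0.411 -0.258  0.168]
[ 0.48372087 -0.25707347  0.008     ] [ 0.54138905 -0.25691759  0.008     ] [ 0.51326695 -0.27795696  0.        ]
salt [0.61419168 0.03529323 0.09      ]
```

```bash
cat > search.py <<'E'
import numpy as np
from scipy.spatial.transform import Rotation as R
zz=np.array([0,15,30,85,100,110,150,158,165,172,173]);rr=np.array([29,29,27,21,22,24.5,24.5,20,8,8,-1])
rad=lambda z:np.where((z<0)|(z>172),-1.,np.interp(z,zz,rr))
def box(x,y,z,n=8):
    P=[];m=max(3,int(max(x[1]-x[0],1)//n)+2)
    X=np.linspace(*x,max(3,int((x[1]-x[0])//n)+2));Y=np.linspace(*y,max(3,int((y[1]-y[0])//n)+2));Z=np.linspace(*z,max(3,int((z[1]-z[0])//n)+2))
    g=np.stack(np.meshgrid(X,Y,Z,indexing='ij'),-1).reshape(-1,3)
    k=(np.isin(g[:,0],x)|np.isin(g[:,1],y)|np.isin(g[:,2],z))
    return g[k]
body=box((-37.5,37.5),(-93.5,93.5),(-140,-64))
a=np.linspace(0,2*np.pi,24,endpoint=False)
wr=np.array([[50*np.cos(t),50*np.sin(t),-s] for t in a for s in range(140,330,12)])
body=np.r_[body,wr]
cam=box((37,95),(-20,20),(-165,-130))
def fingers(g):
    return np.r_[box((-9,9),(-g/2-17.5,-g/2),(-64,0),4),box((-9,9),(g/2,g/2+17.5),(-64,0),4)]
M=np.array([513,-247.5]);obs=np.array([[411,-257.5],[622,-265],[428,-342],[601,-171]])
res=[]
rng=np.random.default_rng(0)
import itertools
for g in (0,30,60,88):
  F=fingers(g)
  for lean_az in np.arange(-90,91,15):       # azimuth of body lean relative to -push dir
   for th in np.arange(0,81,5):
    for yaw in np.arange(0,180,10):
     for hd in (-15,0,12,25):  # push heading left of +y
      # frame: push dir = +Y ; world->push frame rot
      zt=np.array([np.sin(np.radians(th))*np.sin(np.radians(lean_az)),np.sin(np.radians(th))*np.cos(np.radians(lean_az)),-np.cos(np.radians(th))])
      # base: tool down, rotate z to zt minimally then spin
      d=np.array([0,0,-1.]);ax=np.cross(d,zt);n=np.linalg.norm(ax)
      Q=R.from_rotvec(ax/n*np.radians(th)) if n>1e-9 else R.identity()
      B=(Q*R.from_matrix(np.array([[0,1,0],[1,0,0],[0,0,-1.]]))*R.from_euler('z',yaw,degrees=True))
      f=B.apply(F);b=B.apply(body)
      if hd==-15:
        pass
      low=min(f[:,2].min(),b[:,2].min())
      z0=7-low
      f2=f.copy();f2[:,2]+=z0;b2=b.copy();b2[:,2]+=z0
      if f2[:,2].min()>25: continue
      best=None
      rf=rad(f2[:,2]);rb=rad(b2[:,2])
      # choose lateral offset so contact is near x=0: candidate finger points low
      c=f2[(f2[:,2]<28)]
      if len(c)==0: continue
      for xo in np.unique(np.round(-c[:,0]/4)*4):
        xf=f2[:,0]+xo;xb=b2[:,0]+xo
        m=np.abs(xf)<rf
        if not m.any(): continue
        gapf=np.where(m,-(f2[:,1]+np.sqrt(np.maximum(rf**2-xf**2,0))),1e9)
        i=gapf.argmin();cz=f2[i,2]
        if cz>30 or abs(xf[i])>7: continue
        mb=np.abs(xb)<rb+4
        gapb=np.where(mb,-(b2[:,1]+np.sqrt(np.maximum((rb+4)**2-xb**2,0))),1e9)
        # higher finger points margin
        mh=(f2[:,2]>35)
        gh=gapf[mh].min() if mh.any() else 1e9
        if gapb.min()-gapf[i]<2 or gh-gapf[i]<0.5: continue
        sh=np.array([xo,gapf[i],0.])
        # obstacles in push frame
        h=np.radians(hd);Rm=np.array([[np.cos(h),np.sin(h)],[-np.sin(h),np.cos(h)]])
        o=(obs-M)@Rm.T
        allp=np.r_[f2,b2]+sh; ra=rad(allp[:,2])
        clear=1e9
        for ox,oy in o:
          for t in np.arange(0,261,10):
            dd=np.hypot(allp[:,0]-ox,allp[:,1]+t-oy)-np.where(ra>0,ra,-1e9)
            clear=min(clear,dd.min())
            if clear<4:break
          if clear<4:break
          # mill itself
          # path
          p=np.array([ox,oy]); dpath=abs(ox) if 0<=oy<=260 else 1e9
          clear=min(clear,dpath-58)
        if clear<4: continue
        cand=(clear,gapb.min()-gapf[i],cz)
        if best is None or cand[0]>best[0][0]: best=(cand,xo,gapf[i],z0)
      if best: res.append((best[0][0],best[0][1],best[0][2],g,lean_az,th,yaw,hd,best[1],best[2],best[3]))
res.sort(key=lambda t:-t[0])
print(len(res))
for q in res[:40]: print([round(float(v),1) for v in q])
E
time python3 search.py
```

```text
0
real	1m55.515s
user	1m51.828s
sys	0m0.753s
```

Run:
```python
import cv2,numpy as np
a=cv2.imread('pics/scene0.png')[0:130,200:340]; b=cv2.imread('pics/side0.png')[0:110,270:420]
a=cv2.resize(a,None,fx=4,fy=4,interpolation=cv2.INTER_CUBIC);b=cv2.resize(b,None,fx=4,fy=4,interpolation=cv2.INTER_CUBIC)
f=lambda i:np.clip((i/255.)**.5*255,0,255).astype('uint8')
cv2.imwrite('pics/g1.png',f(a));cv2.imwrite('pics/g2.png',f(b))
cv2.imwrite('pics/s0b.png',f(cv2.imread('pics/scene0.png')))
```

```text
(no output)
```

View pics/g1.png

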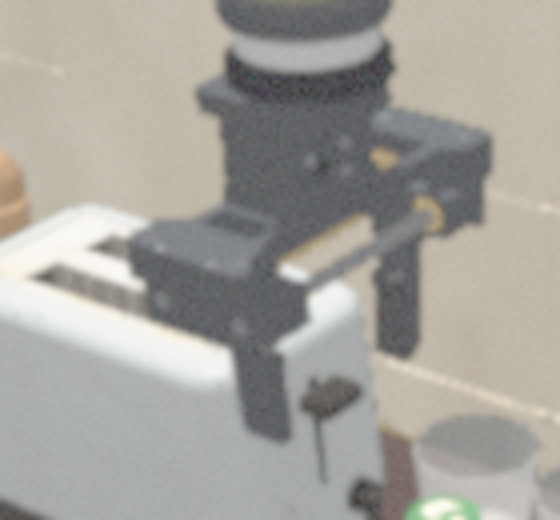

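View pics/g2.png

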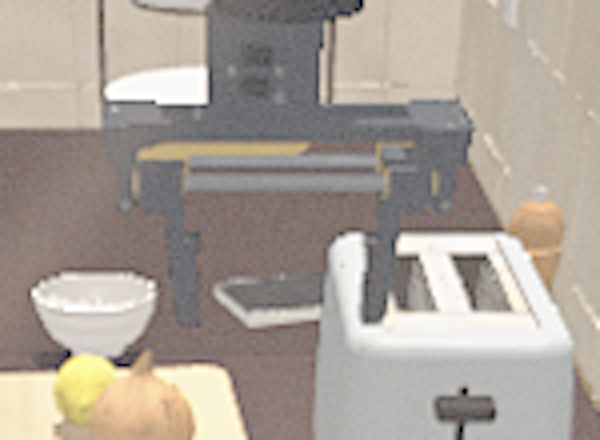

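```bash
cat > search2.py <<'E'
import re
s=open('search.py').read()
s=s.replace("body=box((-37.5,37.5),(-93.5,93.5),(-140,-64))","body=np.r_[box((-37.5,37.5),(-93.5,93.5),(-118,-64)),box((-35,35),(-35,35),(-175,-118))]").replace("range(140,330,12)","range(175,340,12)")
a=s.index("        clear=1e9");b=s.index("      if best: res")
s=s[:a]+'''        tmax=-1
        for t in np.arange(0,261,10):
            ok=True
            for ox,oy in o:
                dd=np.hypot(allp[:,0]-ox,allp[:,1]+t-oy)-np.where(ra>0,ra,-1e9)
                if dd.min()<3 or np.hypot(ox,oy-t)<60: ok=False;break
            if not ok:break
            tmax=t
        if tmax<0: continue
        cand=(tmax,gapb.min()-gapf[i],cz)
        if best is None or cand[0]>best[0][0]: best=(cand,xo,gapf[i],z0)
'''+s[b:]
s=s.replace("cz>30 or abs(xf[i])>7","cz>31 or abs(xf[i])>9").replace("gapb.min()-gapf[i]<2","gapb.min()-gapf[i]<0")
open('search2b.py','w').write(s)
E
python3 search2.py; time python3 search2b.py
```

```text
317
[260.0, 1.6, 26.8, 88.0, -15.0, 60.0, 60.0, 12.0, -24.0, -13.2, 61.6]
[260.0, 1.6, 26.8, 88.0, 15.0, 60.0, 120.0, 12.0, 24.0, -13.2, 61.6]
[150.0, 1.6, 26.8, 88.0, -15.0, 60.0, 60.0, 0.0, -24.0, -13.2, 61.6]
[90.0, 14.3, 22.3, 88.0, -30.0, 70.0, 50.0, 0.0, -36.0, -18.8, 77.8]
[80.0, 14.3, 22.3, 88.0, 30.0, 70.0, 130.0, 25.0, 36.0, -18.8, 77.8]
[60.0, 0.6, 28.3, 88.0, -45.0, 65.0, 40.0, -15.0, -28.0, -22.7, 67.3]
[60.0, 9.3, 18.9, 88.0, -45.0, 70.0, 40.0, -15.0, -32.0, -23.0, 75.7]
[60.0, 27.2, 25.1, 88.0, -45.0, 75.0, 40.0, -15.0, -28.0, -25.9, 83.6]
[50.0, 14.3, 22.3, 88.0, -30.0, 70.0, 50.0, 12.0, -36.0, -18.8, 77.8]
[50.0, 1.7, 26.8, 88.0, -15.0, 60.0, 60.0, 25.0, -32.0, -12.2, 61.6]
[40.0, 0.8, 26.8, 88.0, -45.0, 60.0, 30.0, -15.0, -28.0, -27.4, 61.6]
[40.0, 5.2, 29.1, 88.0, -30.0, 60.0, 40.0, 0.0, -24.0, -21.7, 62.2]
[40.0, 2.9, 29.1, 88.0, 0.0, 60.0, 70.0, 25.0, -20.0, -7.8, 62.2]
[30.0, 5.3, 22.3, 88.0, -60.0, 70.0, 20.0, -15.0, -36.0, -33.5, 77.8]
[30.0, 2.1, 15.2, 88.0, -60.0, 70.0, 30.0, -15.0, -28.0, -25.8, 73.0]
[30.0, 24.2, 21.3, 88.0, -60.0, 75.0, 30.0, -15.0, -24.0
[... 1004 characters left out ...]
.0, 70.0, 0.0, 12.0, 20.0, -30.2, 20.3]
[10.0, 17.7, 22.2, 30.0, 15.0, 40.0, 20.0, 12.0, 36.0, -43.8, 14.6]
[10.0, 42.4, 22.5, 30.0, 15.0, 60.0, 10.0, 12.0, 36.0, -39.1, 17.2]
[10.0, 45.4, 27.4, 30.0, 15.0, 60.0, 20.0, 25.0, 20.0, -39.7, 17.2]
[10.0, 2.2, 23.4, 88.0, -45.0, 35.0, 130.0, 12.0, -40.0, -78.4, 15.2]
[10.0, 6.1, 25.4, 88.0, -45.0, 40.0, 130.0, 12.0, -44.0, -76.6, 16.2]
[10.0, 20.8, 26.9, 88.0, -45.0, 65.0, 20.0, 0.0, -32.0, -35.3, 71.1]
[10.0, 5.8, 29.1, 88.0, -30.0, 60.0, 40.0, 12.0, -28.0, -22.2, 62.2]
[10.0, 14.3, 22.3, 88.0, -30.0, 70.0, 50.0, 25.0, -36.0, -18.8, 77.8]
[10.0, 2.7, 19.1, 88.0, 15.0, 25.0, 20.0, 0.0, 56.0, -56.6, 13.1]
real	1m29.545s
user	1m27.191s
sys	0m0.261s
```

Run:
```python
from h import *
B=pickle.load(open('side0.pkl','rb'));A=pickle.load(open('scene0.pkl','rb'))
def ony(s,u,v,y):
    o,d=ray(s,u,v);return o+d*(y-o[1])/d[1]
t=np.array([.6244,0,.2379])
for n,p,y in [('tipL',(190,325),-.009),('tipR',(372,318),-.009),('brL bot',(125,208),-.0375),('brR bot',(450,210),-.0375),('brL out mid',(108,165),-.0375),('brR out',(472,150),-.0375),('topfront L',(105,125),-.0375),('topL',(105,100),.0375),('block L',(207,90),-.035),('block R',(325,90),-.035),('disk L',(133,5),0),('fingertop L',(165,205),-.009)]:
    for yy in (y,-.0):
        q=ony(B,270+p[0]/4,p[1]/4,yy)-t; print(n,'y=%.3f'%yy,'dx(mm) %.0f  up %.0f'%(q[0]*1e3,q[2]*1e3))
def onx(s,u,v,x):
    o,d=ray(s,u,v);return o+d*(x-o[0])/d[0]
# scene view sees -x end face (bracket at left), x=.6244-.0935
for n,p in [('end face TL',(130,235)),('TR',(278,270)),('BL',(150,310)),('BR',(305,335)),('front bot',(232,342)),('flange bottom',(225,90))]:
    q=onx(A,200+p[0]/4,p[1]/4,.6244-.0935)-t; print(n,'y %.0f up %.0f'%(q[1]*1e3,q[2]*1e3))
```

```text
tipL y=-0.009 dx(mm) -49  up -1
tipL y=-0.000 dx(mm) -50  up -4
tipR y=-0.009 dx(mm) 50  up 3
tipR y=-0.000 dx(mm) 51  up -0
brL bot y=-0.037 dx(mm) -81  up 69
brL bot y=-0.000 dx(mm) -83  up 59
brR bot y=-0.037 dx(mm) 84  up 68
brR bot y=-0.000 dx(mm) 89  up 58
brL out mid y=-0.037 dx(mm) -89  up 90
brL out mid y=-0.000 dx(mm) -92  up 81
brR out y=-0.037 dx(mm) 92  up 96
brR out y=-0.000 dx(mm) 98  up 88
topfront L y=-0.037 dx(mm) -90  up 108
topfront L y=-0.000 dx(mm) -92  up 100
topL y=0.037 dx(mm) -94  up 105
topL y=-0.000 dx(mm) -92  up 112
block L y=-0.035 dx(mm) -39  up 124
block L y=-0.000 dx(mm) -40  up 117
block R y=-0.035 dx(mm) 18  up 124
block R y=-0.000 dx(mm) 21  up 117
disk L y=0.000 dx(mm) -76  up 156
disk L y=-0.000 dx(mm) -76  up 156
fingertop L y=-0.009 dx(mm) -62  up 63
fingertop L y=-0.000 dx(mm) -62  up 60
end face TL y 27 up 110
TR y -55 up 116
BL y 23 up 77
BR y -67 up 91
front bot y -25 up 76
flange bottom y -38 up 183
```

Run:
```python
import cv2
a=cv2.imread('pics/wrist0.png')[230:400,:]
import numpy as np
cv2.imwrite('pics/w1.png',cv2.resize((np.clip((a/255.)**.6,0,1)*255).astype('uint8'),None,fx=1.25,fy=1.25))
```

```text
(no output)
```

View pics/w1.png

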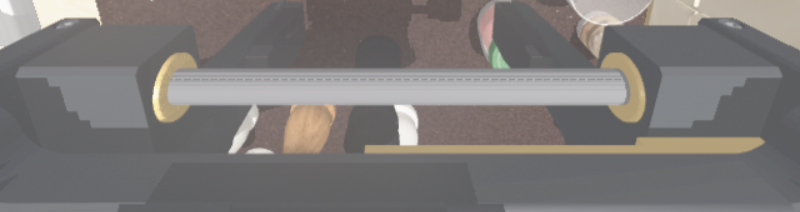

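```bash
cat > opt.py <<'E'
import numpy as np,sys
from scipy.spatial.transform import Rotation as R
from scipy.optimize import differential_evolution
exec(open('search.py').read().split("body=box")[0])
a=np.linspace(0,2*np.pi,16,endpoint=False)
body=np.r_[box((-37.5,37.5),(-93.5,93.5),(-112,-64),10),box((-37,37),(-40,40),(-170,-112),12),np.array([[r_*np.cos(t),r_*np.sin(t),-s] for t in a for s in range(170,330,16) for r_ in (55,)])]
M=np.array([513,-247.5]);END=np.array([457,42.]);obs=np.array([[411,-257.5],[622,-265],[428,-342],[601,-171]])
def path():
    mid=np.array([462.,-25.])
    pts=[M+(mid-M)*u for u in np.linspace(0,1,20)]+[mid+(END-mid)*u for u in np.linspace(.1,1,6)]
    return np.array(pts)
P=path()
# bay frame
bx=np.array([-.107,.994]);by=np.array([-bx[1],bx[0]]);bo=np.array([455.5,44.5])
def place(v,g):
    az,th,yaw,xo,zc=v
    th_,az_=np.radians(th),np.radians(az)
    zt=np.array([np.sin(th_)*np.sin(az_),np.sin(th_)*np.cos(az_),-np.cos(th_)])
    ax=np.cross([0,0,-1.],zt);n=np.linalg.norm(ax)
    Q=R.from_rotvec(ax/n*th_) if n>1e-9 else R.identity()
    return Q*R.from_matrix(np.array([[0,1,0],[1,0,0],[0,0,-1.]]))*R.from_euler('z',yaw,degrees=True)
def evalp(v,g,F,i0,i1,full=False):
    B=place(v,g)
    f=B.apply(F);b=B.apply(body)
    low=min(f[:,2].min(),b[:,2].min()); z0=5-low+v[4]
    f[:,2]+=z0;b[:,2]+=z0
    xo=v[3]; f[:,0]+=xo;b[:,0]+=xo
    rf=rad(f[:,2]);rb=rad(b[:,2])
    m=np.abs(f[:,0])<rf
    if not m.any(): return -100 if not full else None
    gapf=np.where(m,-(f[:,1]+np.sqrt(np.maximum(rf**2-f[:,0]**2,0))),1e3)
    lo=f[:,2]<31
    if not (m&lo).any(): return -100+0*z0
    gl=np.where(lo,gapf,1e3);i=gl.argmin();g0=gl[i]
    pen=max(0,abs(f[i,0])-5)
    gh=gapf[f[:,2]>34].min()-g0 if (f[:,2]>34).any() else 1e3
    rb4=rb
    f[:,1]+=g0;b[:,1]+=g0
    dm=(np.hypot(b[:,0],b[:,1])-np.where(rb>0,rb,-1e3)).min()
    marg=[gh*3+2,dm*1.5]
    allp=np.r_[f,b];ra=np.where(rad(allp[:,2])>0,rad(allp[:,2]),-1e3)
    ob=1e3
    for t in P[i0:i1]:
        for o in obs:
            dx=allp[:,0]-(o[0]-t[0]);dy=allp[:,1]-(o[1]-t[1])
            ob=min(ob,(np.hypot(dx,dy)-ra).min())
    marg.append(ob)
    # bay walls at end
    w=1e3
    if i1>=len(P):
        lowp=allp[allp[:,2]<36]
        if len(lowp):
            for t in P[-7:]:
                q=lowp[:,:2]+t-bo;X=q@bx;Y=q@by
                ins=np.maximum(-46-X,44-4-np.abs(Y)+0)  # clear if before mouth or between walls
                ins=np.where(X<-46,np.maximum(-46-X,40-np.abs(Y)),40-np.abs(Y))
                w=min(w,ins.min())
    marg.append(w)
    s=min(marg)-pen
    if full: return s,marg,dict(contact=f[i],tcp=np.array([xo,g0,z0]),pen=pen,ob=ob)
    return min(s,25)-0.03*v[1]
def fingers(g):
    return np.r_[box((-9,9),(-g/2-17.5,-g/2),(-64,0),6),box((-9,9),(g/2,g/2+17.5),(-64,0),6)]
if __name__=='__main__':
    i0,i1=int(sys.argv[1]),int(sys.argv[2])
    for g in (0,44,88):
      F=fingers(g)
      r_=differential_evolution(lambda v:-evalp(v,g,F,i0,i1),[(-120,120),(0,85),(0,180),(-80,80),(0,20)],popsize=16,maxiter=60,seed=1,tol=1e-6)
      e=evalp(r_.x,g,F,i0,i1,True)
      print(i0,i1,g,round(-r_.fun,1),r_.x.round(1), None if not isinstance(e,tuple) else (np.round(e[0],1),np.round(e[1],1),{k:np.round(v,1) for k,v in e[2].items()}),flush=True)
E
nproc
for a in "0 26" "0 10" "5 26" "8 26" "11 26"; do python3 opt.py $a > o_${a/ /_}.txt 2>&1 & done; wait; cat o_*.txt
```

```text
4
0 10 0 -8.1 [-16.8  37.9  41.9   5.7   1.7] (np.float64(-6.9), array([  13.8,   -6.9,   -6.9, 1000. ]), {'contact': array([ -0.1, -26.9,  30.8]), 'tcp': array([  5.7, -41.3,  18.7]), 'pen': np.int64(0), 'ob': np.float64(-6.9)})
0 10 44 -6.1 [  4.2  53.3 114.1  23.3   1.8] (np.float64(-4.5), array([  -4.5,   -3.6,   -3.8, 1000. ]), {'contact': array([  4.4, -26.6,  30.7]), 'tcp': array([ 23.3, -14.1,  49.2]), 'pen': np.int64(0), 'ob': np.float64(-3.8)})
0 10 88 -8.9 [20.8 21.  43.3 37.4  0.2] (np.float64(-8.2), array([  17.9,   -8.2,   -8.2, 1000. ]), {'contact': array([ -1.9, -27.2,  28. ]), 'tcp': array([ 37.4, -74. ,  16.6]), 'pen': np.int64(0), 'ob': np.float64(-8.2)})
0 26 0 -9.1 [-17.9  38.9 109.9   6.    0.5] (np.float64(-7.9), array([14.6, -7.9, -7.9, 19.7]), {'contact': array([  4.8, -26.6,  29.8]), 'tcp': array([  6. , -42. ,  17.7]), 'pen': np.int64(0), 'ob': np.float64(-7.9)})
0 26 44 -11.1 [-0.4 22.6 38.8 21.6  0.1] (np.float64(-10.4), array([ 10.5, -10.4, -10.4,  21.2]), {'contact': array([ -3.5, -26.8,  29.6]), 'tcp': array([ 21.6, -56.2,  17.3]), 'pen': np.int64(0), 
[... 1517 characters left out ...]
), 'pen': np.int64(0), 'ob': np.float64(11.9)})
8 26 0 -1.2 [ 6.4 20.6 32.5  5.3  0.2] (np.float64(-0.5), array([35.3, -0.5, -0.5, 19. ]), {'contact': array([ -4.8, -28.4,  16.3]), 'tcp': array([  5.3, -44.4,  10.8]), 'pen': np.int64(0), 'ob': np.float64(-0.5)})
8 26 44 1.1 [-29.2  53.5  40.  -22.6   0. ] (np.float64(2.7), array([11.5,  2.7,  3. , 20.4]), {'contact': array([  0. , -27.1,  29.6]), 'tcp': array([-22.6, -24.1,  48. ]), 'pen': np.int64(0), 'ob': np.float64(3.0)})
8 26 88 -1.2 [36.8 21.2 42.5 34.9  4.3] (np.float64(-0.6), array([26.4, -0.6, -0.6, 14.5]), {'contact': array([ -5. , -27.9,  20.1]), 'tcp': array([ 34.9, -75.2,  14.7]), 'pen': np.float64(0.0), 'ob': np.float64(-0.6)})
```

```bash
cat > opt2.py <<'E'
import opt,sys,numpy as np
from opt import *
fam=sys.argv[1]; 
bd={'L':[(-60,5),(45,80),(35,90),(-50,5),(0,15)],'R':[(-5,60),(45,80),(90,145),(-5,50),(0,15)]}[fam]
mid1=eval(sys.argv[2]); i0,i1=int(sys.argv[3]),int(sys.argv[4])
pts=np.array([M,mid1,[462,-25],END],float)
opt.P=np.concatenate([np.linspace(pts[0],pts[1],12)[:-1],np.linspace(pts[1],pts[2],9)[:-1],np.linspace(pts[2],pts[3],6)])
g=88;F=fingers(g)
for seed in (1,2):
  r_=differential_evolution(lambda v:-evalp(v,g,F,i0,i1),bd,popsize=12,maxiter=40,seed=seed,tol=1e-6)
  e=evalp(r_.x,g,F,i0,i1,True)
  print(sys.argv[1:],round(-r_.fun,1),r_.x.round(1), None if not isinstance(e,tuple) else (np.round(e[0],1),np.round(e[1],1),{k:np.round(v,1) for k,v in e[2].items()}),flush=True)
E
(python3 opt2.py L "[495,-150]" 0 25 >p1 &
python3 opt2.py R "[495,-150]" 0 25 >p2 &
python3 opt2.py L "[510,-150]" 0 25 >p3 &
python3 opt2.py R "[510,-150]" 0 25 >p4 & wait)
(python3 opt2.py L "[485,-150]" 0 25 >p5 &
python3 opt2.py R "[485,-150]" 0 25 >p6 & wait); cat p?
```

```text
['L', '[495,-150]', '0', '25'] 11.6 [-22.5  66.3  60.4 -26.2   4.4] (np.float64(13.6), array([13.6, 23. , 13.6, 14.5]), {'contact': array([ -4.7, -26.8,  28.6]), 'tcp': array([-26.2, -14.6,  72.9]), 'pen': np.int64(0), 'ob': np.float64(13.6)})
['L', '[495,-150]', '0', '25'] 11.2 [-22.4  64.8  60.3 -26.2   5.6] (np.float64(13.1), array([13.1, 18.2, 13.1, 14.9]), {'contact': array([ -4.3, -26.9,  27.8]), 'tcp': array([-26.2, -13.7,  71.5]), 'pen': np.int64(0), 'ob': np.float64(13.1)})
['R', '[495,-150]', '0', '25'] 7.7 [ -0.3  61.4 101.8  24.2   7.5] (np.float64(9.5), array([12.7, 12.9,  9.6, 17.8]), {'contact': array([  5.1, -26.8,  27.8]), 'tcp': array([24.2, -4.3, 68.9]), 'pen': np.float64(0.1), 'ob': np.float64(9.6)})
['R', '[495,-150]', '0', '25'] 7.5 [  0.   60.7 102.6  23.9   9. ] (np.float64(9.3), array([12.3, 11.4,  9.3, 18.5]), {'contact': array([  4.3, -26.8,  28.6]), 'tcp': array([23.9, -4. , 69.3]), 'pen': np.int64(0), 'ob': np.float64(9.3)})
['L', '[510,-150]', '0', '25'] 13.1 [-20.8  63.4  61.2 -25.4   4.9] (np.float64(15.0), array([15. , 15.9, 15. , 16. ]), {'contact': 
[... 1100 characters left out ...]
0', '25'] 8.0 [-25.6  62.1  57.3 -26.1  10.3] (np.float64(9.9), array([11.6, 10.7,  9.9, 16.8]), {'contact': array([ -2.6, -27. ,  28.8]), 'tcp': array([-26.1, -13.2,  71.5]), 'pen': np.int64(0), 'ob': np.float64(9.9)})
['R', '[485,-150]', '0', '25'] 10.0 [ -2.   62.3 100.8  24.1   6.5] (np.float64(11.9), array([13. , 16.4, 11.9, 17.8]), {'contact': array([  5. , -26.7,  28.5]), 'tcp': array([24.1, -4.4, 69.7]), 'pen': np.int64(0), 'ob': np.float64(11.9)})
['R', '[485,-150]', '0', '25'] 9.7 [ -3.2  65.7 100.1  24.2   1.5] (np.float64(11.7), array([14.3, 27.4, 11.7, 17.8]), {'contact': array([  5. , -26.7,  28.7]), 'tcp': array([24.2, -6.5, 71. ]), 'pen': np.int64(0), 'ob': np.float64(11.7)})
```

```bash
sed 's/lo=f\[:,2\]<31/lo=f[:,2]<26/; s/f\[:,2\]>34/f[:,2]>29/g' opt.py > optb.py; sed 's/import opt,/import optb as opt,/; s/from opt /from optb /' opt2.py > opt2b.py
(python3 opt2b.py L "[505,-150]" 0 25 >p1 &
python3 opt2b.py L "[500,-160]" 0 25 >p2 &
python3 opt2b.py R "[485,-150]" 0 25 >p3 &
python3 opt2b.py R "[490,-160]" 0 25 >p4 & wait); cat p[1-4]
```

```text
['L', '[505,-150]', '0', '25'] 11.9 [-21.1  64.6  59.3 -24.5   0.1] (np.float64(13.8), array([13.8, 19. , 14.3, 17.9]), {'contact': array([ -1.1, -27.8,  23.6]), 'tcp': array([-24.5, -15. ,  66.7]), 'pen': np.int64(0), 'ob': np.float64(14.3)})
['L', '[505,-150]', '0', '25'] 11.9 [-21.2  64.6  59.  -24.9   0.3] (np.float64(13.8), array([13.8, 18.8, 13.8, 17.7]), {'contact': array([ -1.3, -27.8,  23.8]), 'tcp': array([-24.9, -15. ,  66.7]), 'pen': np.int64(0), 'ob': np.float64(13.8)})
['L', '[500,-160]', '0', '25'] 11.7 [-22.4  65.   59.9 -26.1   0. ] (np.float64(13.7), array([13.7, 17.2, 13.7, 15.2]), {'contact': array([ -3.9, -27.7,  22.8]), 'tcp': array([-26.1, -14.8,  66.5]), 'pen': np.int64(0), 'ob': np.float64(13.7)})
['L', '[500,-160]', '0', '25'] 11.9 [-22.   65.1  59.2 -24.7   0. ] (np.float64(13.9), array([13.9, 19.7, 13.9, 17.2]), {'contact': array([ -1.9, -27.8,  23.6]), 'tcp': array([-24.7, -15.3,  67.1]), 'pen': np.int64(0), 'ob': np.float64(13.9)})
['R', '[485,-150]', '0', '25'] 7.4 [ -2.3  62.9 100.9  23.8   0.2] (np.float64(9.3), array([13.5, 16.1,  9.3, 18.4]), {'contact': array([  4.5, -27.5,  23.4]), 'tcp': array([23.8, -5.6, 64.7]), 'pen': np.int64(0), 'ob': np.float64(9.3)})
['R', '[485,-150]', '0', '25'] 8.0 [ -1.6  61.3 101.   24.    3.5] (np.float64(9.9), array([12.9, 10.6,  9.9, 17.9]), {'contact': array([  5. , -27.3,  24. ]), 'tcp': array([24. , -4.4, 64.9]), 'pen': np.int64(0), 'ob': np.float64(9.9)})
['R', '[490,-160]', '0', '25'] 8.4 [ -1.4  61.7 101.1  24.    2.7] (np.float64(10.3), array([13.1, 12. , 10.3, 18. ]), {'contact': array([  4.9, -27.4,  23.8]), 'tcp': array([24. , -4.8, 64.9]), 'pen': np.int64(0), 'ob': np.float64(10.3)})
['R', '[490,-160]', '0', '25'] 8.2 [ -1.6  62.2 101.2  23.9   2. ] (np.float64(10.1), array([13.2, 13.7, 10.1, 18.2]), {'contact': array([  4.7, -27.4,  23.8]), 'tcp': array([23.9, -5.1, 65.1]), 'pen': np.int64(0), 'ob': np.float64(10.1)})
```

```bash
cat >> h.py <<'E'
def Btarget(az,th,yaw,flip=0):
    th_,az_=np.radians(th),np.radians(az)
    zt=np.array([np.sin(th_)*np.sin(az_),np.sin(th_)*np.cos(az_),-np.cos(th_)])
    ax=np.cross([0,0,-1.],zt);n=np.linalg.norm(ax)
    return R.from_rotvec(ax/n*th_)*R.from_matrix(np.array([[0,1,0],[1,0,0],[0,0,-1.]]))*R.from_euler('z',yaw+180*flip,degrees=True)
def plan(tgt_pos=None,tgt_rot=None):
    s=r.get_state();c=R.from_quat(s['eef_rot'])
    print('t',round(s['clock'],2),'pos',s['tool_pos'].round(4),'F',np.round(s['contact_force'],1),'q',s['q'].round(2))
    if tgt_rot is not None:
        v=(c.inv()*tgt_rot).as_rotvec(); print('turn units total',(v/2/np.pi).round(4),'deg',np.degrees(np.linalg.norm(v)).round(1))
        z=c.as_matrix()
    if tgt_pos is not None:
        d=np.array(tgt_pos)-s['tool_pos'];t=c.inv().apply(d)/.025;print('dp total units',t.round(3),'dist mm',(np.linalg.norm(d)*1e3).round(1))
E
python3 - <<'E'
from h import *
for f in (0,1):
    B=Btarget(-22,65,59,f);print(B.as_matrix().round(2),B.as_quat().round(3))
    plan([.5,-.15,.33],B)
import sys
sys.argv=['x'];import opt
opt.P=np.array([[513,-247.5]])
# approach clearance at backoffs, world axes
for fam,v in (('L',(-22,65,59,-24.7,3)),):
  F=opt.fingers(88)
  e=opt.evalp(v,88,F,0,1,True);print(e)
  B=opt.place(v,88);tc=e[2]['tcp']
  f=B.apply(F)+tc;b=B.apply(opt.body)+tc;allp=np.r_[f,b];ra=opt.rad(allp[:,2]);ra=np.where(ra>0,ra,-1e3)
  print('upper finger tip rel mill',(B.apply([0,53,0])+tc).round(0),'lower',(B.apply([0,-53,0])+tc).round(0),'camera',(B.apply([75,0,-146])+tc).round(0),'flip cam',(B.apply([-75,0,-146])+tc).round(0),'wrist',(B.apply([0,0,-200])+tc).round(0))
  for back in [(0,-10),(0,-20),(0,-30),(0,-40),(10,-30),(15,-20),(-10,-20)]:
    out=[]
    for o in np.r_[opt.M[None],opt.obs]:
      out.append((np.hypot(allp[:,0]+back[0]-(o[0]-513),allp[:,1]+back[1]-(o[1]+247.5))-ra).min().round(1))
    print(back,out)
E
```

```text
[[ 0.89  0.3  -0.34]
 [ 0.43 -0.33  0.84]
 [ 0.14 -0.9  -0.42]] [ 0.813  0.225 -0.061 -0.534]
t 0.15 pos [ 0.6246 -0.      0.2381] F [-0.4 -0.1 -0.2] q [ 0.03  0.69 -0.19  1.57  0.16  0.9  -0.22]
turn units total [0.147  0.1171 0.1452] deg 85.5
dp total units [-5.999 -4.988 -3.668] dist mm 215.5
[[-0.89 -0.3  -0.34]
 [-0.43  0.33  0.84]
 [-0.14  0.9  -0.42]] [ 0.225 -0.813 -0.534  0.061]
t 0.15 pos [ 0.6246 -0.      0.2381] F [-0.4 -0.1 -0.2] q [ 0.03  0.69 -0.19  1.57  0.16  0.9  -0.22]
turn units total [-0.1339  0.1679 -0.2936] deg 130.9
dp total units [-5.999 -4.988 -3.668] dist mm 215.5
(np.float64(13.64552350923127), [np.float64(13.64552350923127), np.float64(20.169675005658405), np.float64(15.923361103606048), np.float64(275.3646074208547)], {'contact': array([ -1.66071248, -27.39860929,  26.63329843]), 'tcp': array([-24.7       , -14.91401988,  69.96558857]), 'pen': 0, 'ob': np.float64(15.923361103606048)})
upper finger tip rel mill [ -9. -32.  23.] lower [-41.   2. 117.] camera [  92. -105.  142.] flip cam [ -42. -170.  121.] wrist [  43. -183.  154.]
(0, -10) [np.float64(5.7), np.float64(26.3), np.float64(62.4), np.float64(11.4), np.float64(117.0)]
(0, -20) [np.float64(9.7), np.float64(27.0), np.float64(70.9), np.float64(6.7), np.float64(125.2)]
(0, -30) [np.float64(15.5), np.float64(29.5), np.float64(78.0), np.float64(4.8), np.float64(132.1)]
(0, -40) [np.float64(22.3), np.float64(33.7), np.float64(84.2), np.float64(6.3), np.float64(138.9)]
(10, -30) [np.float64(8.2), np.float64(39.0), np.float64(70.1), np.float64(14.8), np.float64(124.7)]
(15, -20) [np.float64(-2.3), np.float64(41.8), np.float64(60.0), np.float64(21.1), np.float64(114.3)]
(-10, -20) [np.float64(18.7), np.float64(17.1), np.float64(76.3), np.float64(-2.4), np.float64(131.0)]
```

>>> {"api": "move_arm", "payload": {"turn": [[0,0,0],[0,0,0],[0,0,0],[0,0,0],[0,0,0],[0,0,0],[0,0,0],[0,0,0]], "dp": [[-0.75,-0.62,-0.5],[-0.75,-0.62,-0.5],[-0.75,-0.62,-0.5],[-0.75,-0.62,-0.5],[-0.75,-0.62,-0.5],[-0.75,-0.62,-0.5],[-0.75,-0.62,-0.5],[-0.75,-0.62,-0.5]], "jaw": [-1,-1,-1,-1,-1,-1,-1,-1]}}

```text
clock: 0.82
tool_pos: [0.4999, -0.1508, 0.3391]
eef_rot: [0.707, 0.707, -0.0, -0.0]
contact_force: [-0.0, 0.4, 0.2]
opening: 1.0
```

>>> {"api": "move_arm", "payload": {"turn": [[0.0105,0.0084,0.0104],[0.0105,0.0084,0.0104],[0.0105,0.0084,0.0104],[0.0105,0.0084,0.0104],[0.0105,0.0084,0.0104],[0.0105,0.0084,0.0104],[0.0105,0.0084,0.0104]], "dp": [[0,0,0],[0,0,0],[0,0,0],[0,0,0],[0,0,0],[0,0,0],[0,0,0]], "jaw": [-1,-1,-1,-1,-1,-1,-1]}}

```text
clock: 1.4
tool_pos: [0.5013, -0.1499, 0.3387]
eef_rot: [0.816, 0.499, -0.032, -0.289]
contact_force: [0.9, -0.7, 0.4]
opening: 0.998
```

Run:
```python
from h import *
plan([.5,-.15,.33],Btarget(-22,65,59))
```

```text
t 1.4 pos [ 0.5013 -0.1499  0.3387] F [ 0.9 -0.7  0.4] q [ 0.46  0.72 -0.17  1.33 -0.21  1.59 -0.12]
turn units total [0.073  0.0578 0.0723] deg 42.4
dp total units [-0.112  0.134  0.306] dist mm 8.8
```

>>> {"api": "move_arm", "payload": {"turn": [[0.0105,0.0084,0.0104],[0.0105,0.0084,0.0104],[0.0105,0.0084,0.0104],[0.0105,0.0084,0.0104],[0.0105,0.0084,0.0104],[0.0105,0.0084,0.0104],[0.0105,0.0084,0.0104]], "dp": [[0,0,0],[0,0,0],[0,0,0],[0,0,0],[0,0,0],[0,0,0],[0,0,0]], "jaw": [-1,-1,-1,-1,-1,-1,-1]}}

```text
clock: 1.98
tool_pos: [0.5013, -0.1502, 0.3382]
eef_rot: [0.812, 0.222, -0.06, -0.536]
contact_force: [0.0, 0.4, -0.1]
opening: 1.003
```

Run:
```python
from h import *
plan([.49,-.3,.33],Btarget(-22,65,59))
for n in ['scene','side']: snap(n,n+'1')
a=cv2.imread('pics/scene1.png');b=cv2.imread('pics/side1.png')
f=lambda i:np.clip((i/255.)**.6*255,0,255).astype('uint8')
cv2.imwrite('pics/both1.png',f(np.vstack([a[:300],b[:300]])))
```

```text
t 1.98 pos [ 0.5013 -0.1502  0.3382] F [ 0.   0.4 -0.1] q [ 0.6   0.96 -0.11  1.22 -0.58  1.9  -0.46]
turn units total [-0.0006 -0.001  -0.0005] deg 0.5
dp total units [-2.996  2.115 -4.771] dist mm 150.4
```

View pics/both1.png

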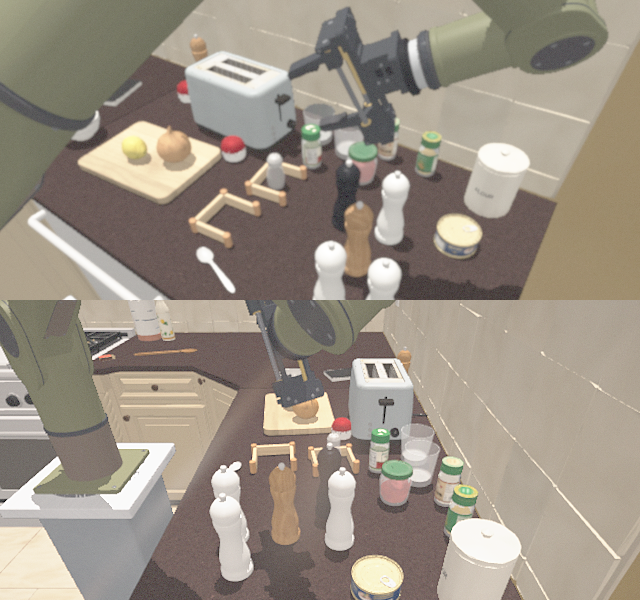

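```bash
cat > kin.py <<'E'
import numpy as np
from scipy.spatial.transform import Rotation as R
from scipy.optimize import least_squares
Rz=lambda a:R.from_euler('z',a).as_matrix();Ry=lambda a:R.from_euler('y',a).as_matrix()
def fk(q,p,full=False):
    h,L1,L2,L3,a,a2,x0=p[:7]
    T=Rz(q[0]);o=np.array([0,0,h])+T@[x0,0,0];sh=o.copy()
    T=T@Ry(q[1])@Rz(q[2]);o=o+T@[a,0,L1];el=o.copy();T=T@Ry(q[3]);o=o+T@[a2,0,0]
    T=T@Rz(q[4]);o=o+T@[0,0,L2];wr=o.copy();T=T@Ry(q[5])@Rz(q[6]);o=o+T@[0,0,L3]
    T=T@Rz(p[7])
    return (o,T,sh,el,wr) if full else (o,T)
D=[([0.034,0.690,-0.1945,1.566,0.157,0.9025,-0.215],[.6244,0,.2379],[.70708,.70713,-.0007,-.0006]),
([ 0.46,0.72,-0.17,1.33,-0.21,1.59,-0.12],[.5013,-.1499,.3387],[0.816,0.499,-0.032,-0.289]),
([ 0.6,0.96,-0.11,1.22,-0.58,1.9,-0.46],[.5013,-.1502,.3382],[0.812,0.222,-0.06,-0.536])]
def res(p):
    e=[]
    for q,x,r_ in D:
        o,T=fk(q,p);e+=list((o-x));e+=list(.3*(R.from_matrix(T).inv()*R.from_quat(r_)).as_rotvec())
    return e
if __name__=='__main__':
    for y0 in (0,1.57,3.14,-1.57):
        s=least_squares(res,[.34,.4,.4,.25,0,0,0,y0]);print(s.cost,s.x.round(3));print(np.round(s.fun,3))
E
python3 kin.py
```

```text
0.25831726196719595 [ 0.463  1.527  0.226  0.763  0.183  0.487 -0.353  2.174]
[-0.003 -0.058  0.009  0.    -0.    -0.181 -0.038  0.076 -0.015  0.082
  0.26   0.045  0.03  -0.034  0.007  0.182  0.586  0.136]
0.2583172619786625 [ 0.463  1.527  0.226  0.763  0.183  0.487 -0.353  2.174]
[-0.003 -0.058  0.009  0.    -0.    -0.181 -0.038  0.076 -0.015  0.082
  0.26   0.045  0.03  -0.034  0.007  0.182  0.586  0.136]
0.2583172620262269 [ 0.463  1.527  0.226  0.763  0.183  0.487 -0.353  2.174]
[-0.003 -0.058  0.009  0.    -0.    -0.181 -0.038  0.076 -0.015  0.082
  0.26   0.045  0.03  -0.034  0.007  0.182  0.586  0.136]
0.2583172619959918 [ 0.463  1.527  0.226  0.763  0.183  0.487 -0.353 -4.109]
[-0.003 -0.058  0.009  0.    -0.    -0.181 -0.038  0.076 -0.015  0.082
  0.26   0.045  0.03  -0.034  0.007  0.182  0.586  0.136]
```

```bash
cat > ax.py <<'E'
import itertools,numpy as np
from scipy.spatial.transform import Rotation as R
from kin import D
ax={'z':[0,0,1],'-z':[0,0,-1],'x':[1,0,0],'-x':[-1,0,0],'y':[0,1,0],'-y':[0,-1,0]}
out=[]
for c in itertools.product(['z','-z'],['y'],['z','-z','x','-x'],['y','-y'],['z','-z','x','-x'],['y','-y'],['z','-z','x','-x']):
    Rs=[]
    for q,_,r_ in D:
        T=R.identity()
        for a,t in zip(c,q): T=T*R.from_rotvec(np.array(ax[a])*t)
        Rs.append(T.inv()*R.from_quat(r_))
    e=sum((Rs[0].inv()*k).magnitude() for k in Rs[1:]); out.append((e,c,Rs[0].as_matrix().round(2).tolist()))
out.sort(key=lambda t:t[0])
for o in out[:6]: print(o)
E
python3 ax.py
```

```text
(0.011250836205798934, ('-z', 'y', '-z', 'y', '-z', 'y', '-z'), [[0.0, -1.0, 0.0], [1.0, 0.0, -0.0], [0.0, 0.0, 1.0]])
(0.34351513547631707, ('-z', 'y', 'x', 'y', '-z', 'y', '-z'), [[0.03, -1.0, 0.01], [0.96, 0.03, 0.27], [-0.27, 0.01, 0.96]])
(0.3608159563357064, ('-z', 'y', '-x', 'y', '-z', 'y', '-z'), [[0.27, -0.96, -0.02], [0.96, 0.27, -0.02], [0.03, -0.01, 1.0]])
(0.4706882888431783, ('-z', 'y', 'x', 'y', '-z', 'y', '-x'), [[-0.18, -0.98, -0.04], [0.87, -0.18, 0.47], [-0.47, 0.05, 0.88]])
(0.472057130569032, ('-z', 'y', '-z', 'y', '-z', 'y', '-x'), [[-0.21, -0.98, 0.0], [0.95, -0.21, 0.21], [-0.21, 0.05, 0.98]])
(0.4826368631554741, ('-z', 'y', '-z', 'y', '-z', 'y', 'x'), [[-0.21, -0.98, 0.0], [0.95, -0.21, -0.21], [0.21, -0.05, 0.98]])
```

Signs found. Now fit lengths, then check joint ranges for the required poses along the push.

```bash
sed -i "s/Rz=lambda a:R.from_euler('z',a)/Rz=lambda a:R.from_euler('z',-a)/" kin.py; python3 kin.py
cat > ik.py <<'E'
from kin import *
import sys
s=least_squares(res,[.34,.4,.4,.25,0,0,0,-1.57]);p=s.x
lo=np.array([-3.01,-.46,-1.47,.13,-1,.04,-2.66]);hi=np.array([3.01,2.08,1.51,2.56,4.14,2.09,2.66])
def ik(pos,Rt,q0,w=0.0):
    f=lambda q:np.r_[(fk(q,p)[0]-pos)*10,(R.from_matrix(fk(q,p)[1]).inv()*Rt).as_rotvec()*3,w*(q-q0)]
    k=least_squares(f,np.clip(q0,lo+.02,hi-.02),bounds=(lo+.01,hi-.01));return k.x,np.linalg.norm(f(k.x)[:6])
E
python3 - <<'E'
import sys;sys.path.insert(0,'.')
from ik import *
from h import Btarget
q0=np.array(D[2][0])
for fl in (0,1):
 for az,th,yaw in ((-22,65,59),(-2,62,101)):
  B=Btarget(az,th,yaw,fl);off=np.array([-.0247,-.015,.07]) if az<-10 else np.array([.024,-.005,.066])
  for m in ([.513,-.2775,.0],[.513,-.2475,.2],[.513,-.2475,0],[.505,-.15,0],[.462,-.025,0],[.457,.042,0]):
    best=None
    for k in range(12):
        q=q0 if k==0 else lo+(hi-lo)*np.random.default_rng(k).random(7)
        x,e=ik(np.array(m)+off,B,q)
        if best is None or e<best[1]-1e-4:best=(x,e)
    _,_,sh,el,wr=fk(best[0],p,True)
    print(fl,az,m,'err %.4f'%best[1],best[0].round(2),'elbow',el.round(2),'wrist',wr.round(2))
E
```

```text
0.0002518682832892789 [ 0.239  0.413  0.205  0.278 -0.038 -0.087  0.181 -1.57 ]
[ 0.002  0.011  0.005  0.    -0.     0.    -0.007  0.006 -0.012  0.001
  0.     0.001  0.004 -0.007  0.007  0.    -0.002 -0.001]
0.00025186828328927966 [ 0.239  0.413  0.205  0.278 -0.038 -0.087  0.181 -1.57 ]
[ 0.002  0.011  0.005  0.    -0.     0.    -0.007  0.006 -0.012  0.001
  0.     0.001  0.004 -0.007  0.007  0.    -0.002 -0.001]
0.0002518682832892762 [ 0.239  0.413  0.205  0.278 -0.038 -0.087  0.181  4.713]
[ 0.002  0.011  0.005  0.    -0.     0.    -0.007  0.006 -0.012  0.001
  0.     0.001  0.004 -0.007  0.007  0.    -0.002 -0.001]
0.0002518682832892805 [ 0.239  0.413  0.205  0.278 -0.038 -0.087  0.181 -1.57 ]
[ 0.002  0.011  0.005  0.    -0.     0.    -0.007  0.006 -0.012  0.001
  0.     0.001  0.004 -0.007  0.007  0.    -0.002 -0.001]
0 -22 [0.513, -0.2775, 0.0] err 0.0000 [ 0.74  1.52 -0.07  0.96 -0.37  1.71 -0.17] elbow [ 0.43 -0.4   0.3 ] wrist [ 0.58 -0.53  0.19]
0 -22 [0.513, -0.2475, 0.2] err 0.0000 [ 0.72  1.18 -0.1   1.   -0.45  1.97 -0.35] elbow [ 0.41 -0.36  0.43] wrist [ 0.58 -0.5  
[... 2212 characters left out ...]
0.33 -0.49  0.26] wrist [ 0.55 -0.53  0.2 ]
1 -2 [0.513, -0.2475, 0.2] err 0.0000 [ 0.88  1.19 -1.09  1.19 -0.09  1.36  1.53] elbow [ 0.33 -0.45  0.41] wrist [ 0.55 -0.5   0.4 ]
1 -2 [0.513, -0.2475, 0] err 0.0000 [ 0.91  1.54 -1.13  1.34  0.21  1.09  1.58] elbow [ 0.33 -0.49  0.27] wrist [ 0.55 -0.5   0.2 ]
1 -2 [0.505, -0.15, 0] err 0.0000 [ 0.88  1.49 -1.1   1.73  0.2   0.68  1.51] elbow [ 0.35 -0.48  0.29] wrist [ 0.54 -0.4   0.2 ]
1 -2 [0.462, -0.025, 0] err 0.0000 [ 0.77  1.42 -0.99  2.24 -0.21  0.12  1.87] elbow [ 0.4  -0.43  0.32] wrist [ 0.49 -0.28  0.2 ]
1 -2 [0.457, 0.042, 0] err 0.0000 [ 0.68  1.46 -1.08  2.38  2.82  0.14 -1.24] elbow [ 0.44 -0.4   0.3 ] wrist [ 0.49 -0.21  0.2 ]
```

```bash
cat >> h.py <<'E'
import os
def log():
    s=r.get_state();L=pickle.load(open('log.pkl','rb')) if os.path.exists('log.pkl') else []
    L.append((s['q'].copy(),s['tool_pos'].copy(),np.array(s['eef_rot'])));pickle.dump(L,open('log.pkl','wb'))
E
python3 - <<'E'
from h import *
log();plan([.494,-.2925,.30],Btarget(-22,65,59))
E
```

```text
t 2.08 pos [ 0.4995 -0.1519  0.3357] F [ 1.  -0.4 -0.4] q [ 0.6   0.96 -0.11  1.22 -0.58  1.9  -0.46]
turn units total [-0.0006 -0.0009 -0.0012] deg 0.6
dp total units [-2.779  3.062 -4.073] dist mm 145.1
```

>>> {"api": "move_arm", "payload": {"turn": [[0,0,0],[0,0,0],[0,0,0],[0,0,0],[0,0,0],[0,0,0],[0,0,0],[0,0,0]], "dp": [[-0.45,0.5,-0.67],[-0.45,0.5,-0.67],[-0.45,0.5,-0.67],[-0.45,0.5,-0.67],[-0.45,0.5,-0.67],[-0.45,0.5,-0.67],[0,0,0],[0,0,0]], "jaw": [-1,-1,-1,-1,-1,-1,-1,-1]}}

```text
clock: 2.75
tool_pos: [0.4974, -0.2769, 0.306]
eef_rot: [0.81, 0.228, -0.061, -0.536]
contact_force: [-0.7, 0.5, -0.4]
opening: 0.998
```

Run:
```python
from h import *
log();plan([.494,-.2925,.13],Btarget(-22,65,59))
for n in ['scene','side','wrist']: snap(n,n+'2')
log();log()
import kin
L=pickle.load(open('log.pkl','rb'))
kin.D[:]=kin.D[:1]+[(q,x,o) for q,x,o in L]
s=kin.least_squares(kin.res,[.34,.4,.3,.25,0,0,0.1,-1.57]);print(s.cost,s.x.round(3));print(np.round(s.fun,3))
a=cv2.imread('pics/scene2.png');b=cv2.imread('pics/side2.png')
f=lambda i:np.clip((i/255.)**.6*255,0,255).astype('uint8')
cv2.imwrite('pics/both2.png',f(np.vstack([a[:340],b[:260]])))
cv2.imwrite('pics/w2.png',f(cv2.imread('pics/wrist2.png')))
```

```text
t 2.75 pos [ 0.4974 -0.2769  0.306 ] F [-0.7  0.5 -0.4] q [ 0.79  1.14 -0.35  0.87 -0.37  2.08 -0.57]
turn units total [-0.001   0.0003  0.0007] deg 0.5
dp total units [-1.414  6.477  2.457] dist mm 176.8
8.843811817661314e-06 [ 0.467  0.322  0.141  0.272 -0.034  0.18   0.45  -1.571]
[-0.001 -0.    -0.001  0.    -0.    -0.     0.002 -0.002  0.002 -0.
  0.     0.    -0.     0.     0.     0.    -0.     0.    -0.     0.001
 -0.    -0.    -0.     0.    -0.     0.001 -0.    -0.    -0.     0.   ]
```

View pics/both2.png

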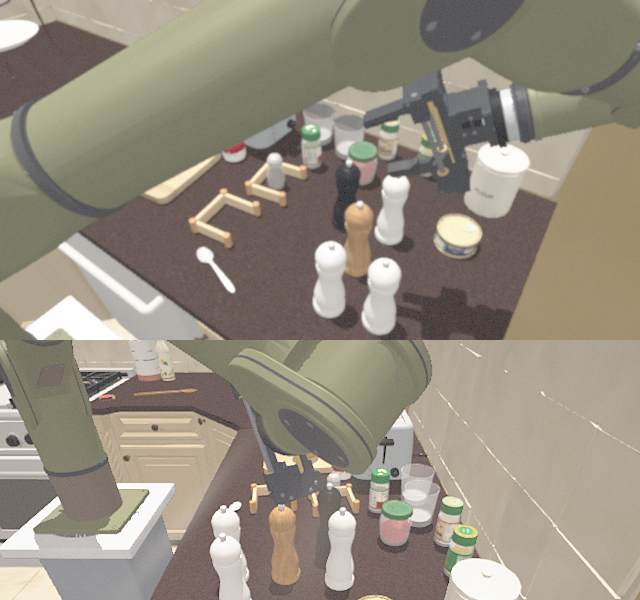

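View pics/w2.png

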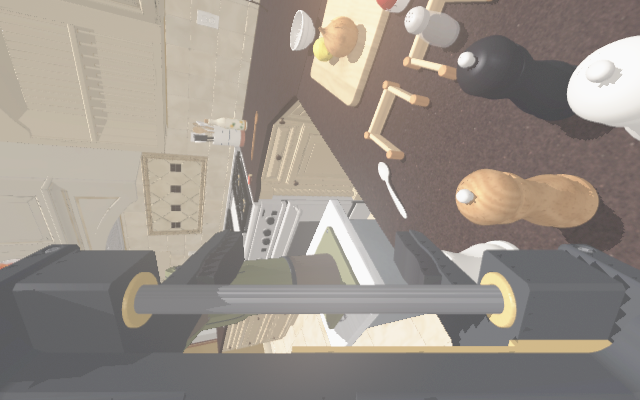

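Run:
```python
from h import *
import kin
L=pickle.load(open('log.pkl','rb'))
L=[L[0],L[1]]
kin.D[:]=kin.D[:2]+[(q,x,o) for q,x,o in L]
for x0 in (0,.03,.06,.081,.1):
  s=kin.least_squares(lambda p:kin.res(np.r_[p[:6],x0,p[6]]),[.34,.4,.3,.25,0,0,-1.57]);print(x0,s.cost,s.x.round(3),np.abs(s.fun).max().round(4))
  s=kin.least_squares(lambda p:kin.res(np.r_[p[:5],-p[4],x0,p[5]]),[.34,.4,.3,.25,0,-1.57]);print('  sym',s.cost,s.x.round(3),np.abs(s.fun).max().round(4))
  p=np.r_[s.x[:5],-s.x[4],x0,s.x[5]]
  o,T,sh,el,wr=kin.fk(L[1][0],p,True);print('  sh',sh.round(3),'el',el.round(3),'wr',wr.round(3))
```

```text
0 0.001153600718428469 [ 0.185  0.55   0.283  0.293 -0.023 -0.114 -1.571] 0.0291
  sym 0.0020749617390124577 [ 0.27   0.552  0.265  0.275  0.042 -1.571] 0.0385
  sh [0.   0.   0.27] el [ 0.374 -0.359  0.466] wr [ 0.595 -0.496  0.401]
0.03 0.0009785630455266972 [ 0.202  0.537  0.272  0.292 -0.024 -0.094 -1.571] 0.0267
  sym 0.0016625095421566292 [ 0.276  0.54   0.256  0.277  0.032 -1.571] 0.0348
  sh [ 0.021 -0.021  0.276] el [ 0.382 -0.371  0.475] wr [ 0.594 -0.5    0.405]
0.06 0.0008316628330874396 [ 0.22   0.525  0.261  0.291 -0.026 -0.074 -1.571] 0.0243
  sym 0.0013135009930777357 [ 0.282  0.527  0.247  0.278  0.022 -1.571] 0.0311
  sh [ 0.042 -0.043  0.282] el [ 0.389 -0.384  0.484] wr [ 0.593 -0.504  0.408]
0.081 0.0007455744733551526 [ 0.232  0.516  0.253  0.291 -0.026 -0.06  -1.571] 0.0226
  sym 0.0011069439791497903 [ 0.286  0.518  0.241  0.28   0.015 -1.571] 0.0285
  sh [ 0.057 -0.058  0.286] el [ 0.395 -0.393  0.491] wr [ 0.592 -0.507  0.411]
0.1 0.0006795652661101172 [ 0.243  0.509  0.245  0.29  -0.027 -0.047 -1.571] 0.0211
  sym 0.0009468463797366616 [ 0.289  0.51   0.235  0.281  0.008 -1.571] 0.0262
  sh [ 0.07  -0.071  0.289] el [ 0.4   -0.401  0.496] wr [ 0.591 -0.51   0.413]
```

Run:
```python
from h import *
plan([.494,-.295,.25],Btarget(-22,65,59))
```

```text
t 2.9 pos [ 0.4972 -0.2762  0.3063] F [-0.3 -0.1 -0.8] q [ 0.79  1.14 -0.35  0.88 -0.37  2.08 -0.57]
turn units total [-0.0008  0.0009  0.    ] deg 0.4
dp total units [-0.755  2.225  0.354] dist mm 59.4
```

>>> {"api": "move_arm", "payload": {"turn": [[0,0,0],[0,0,0],[0,0,0],[0,0,0],[0,0,0],[0,0,0]], "dp": [[0.08,0.5,0.22],[0.08,0.5,0.22],[-0.23,0.4,-0.03],[-0.23,0.4,-0.03],[-0.23,0.4,-0.03],[-0.23,0,0]], "jaw": [-1,-1,-1,-1,-1,-1]}}

```text
clock: 3.4
tool_pos: [0.4926, -0.2967, 0.2468]
eef_rot: [0.811, 0.225, -0.064, -0.537]
contact_force: [-0.6, -0.4, -0.2]
opening: 0.998
```

Run:
```python
from h import *
log();plan([.494,-.295,.20],Btarget(-22,65,59))
```

```text
t 3.4 pos [ 0.4926 -0.2967  0.2468] F [-0.6 -0.4 -0.2] q [ 0.81  1.22 -0.35  0.84 -0.32  2.06 -0.53]
turn units total [-0.0014  0.0006 -0.0005] deg 0.6
dp total units [-0.176  1.677  0.814] dist mm 46.8
```

>>> {"api": "move_arm", "payload": {"turn": [[0,0,0],[0,0,0],[0,0,0],[0,0,0],[0,0,0],[0,0,0],[0,0,0],[0,0,0],[0,0,0]], "dp": [[-0.07,0.53,0.25],[-0.07,0.53,0.25],[-0.07,0.53,0.25],[-0.07,0.53,0.25],[-0.07,0.53,0.25],[-0.07,0.53,0.25],[-0.07,0.53,0.25],[-0.07,0.53,0.25],[0,0,0]], "jaw": [-1,-1,-1,-1,-1,-1,-1,-1,-1]}}

```text
clock: 4.15
tool_pos: [0.4943, -0.2931, 0.1282]
eef_rot: [0.81, 0.225, -0.065, -0.538]
contact_force: [0.7, 0.1, -0.4]
opening: 0.996
```

Run:
```python
from h import *
log();plan([.494,-.295,.075],Btarget(-22,65,59))
f=lambda i:np.clip((i/255.)**.6*255,0,255).astype('uint8')
for n in ['scene','side','wrist']: s=snap(n,n+'3');cv2.imwrite('pics/%s3g.png'%n,f(s['frame']))
```

```text
t 4.15 pos [ 0.4943 -0.2931  0.1282] F [ 0.7  0.1 -0.4] q [ 0.8   1.37 -0.34  0.83 -0.26  1.95 -0.45]
turn units total [-0.0017  0.0008 -0.0004] deg 0.7
dp total units [-0.337  1.936  0.822] dist mm 53.3
```

View pics/scene3g.png

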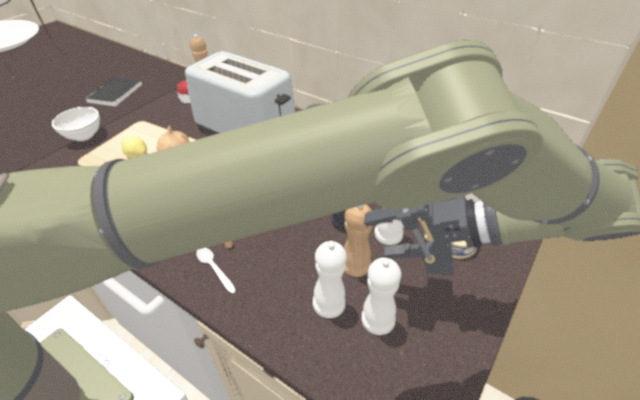

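View pics/side3g.png

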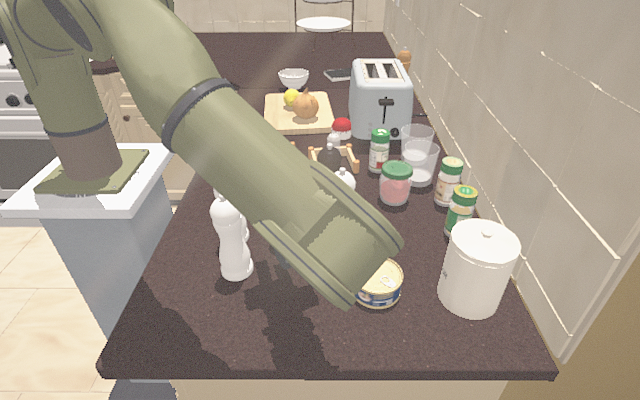

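View pics/wrist3g.png

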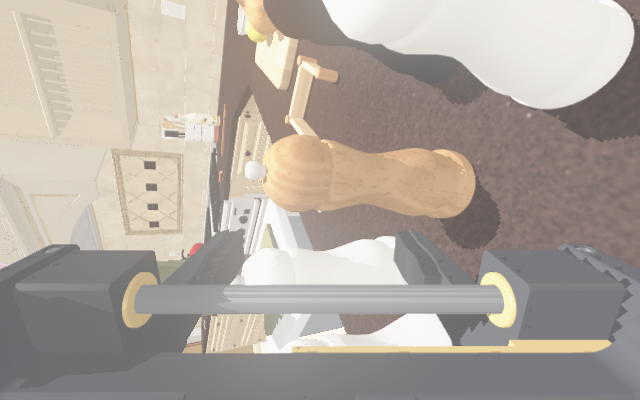

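```bash
cat > kfit.py <<'E'
from h import *
def frames(q):
    ax=[[0,0,-1],[0,1,0]]*4;T=R.identity();out=[np.eye(3)]
    for i in range(7):
        T=T*R.from_rotvec(np.array(ax[i])*q[i]);out.append(T.as_matrix())
    return out
def fit(lam=1e-3):
    L=pickle.load(open('log.pkl','rb'))
    L=L+[(np.array([ 0.03379941,  0.68997932, -0.19447812,  1.56635376,  0.15730236,0.9024805 , -0.21508584]),np.array([.6244,0,.2379]),None),(np.array([0.46,0.72,-0.17,1.33,-0.21,1.59,-0.12]),np.array([.5013,-.1499,.3387]),None)]
    # unknowns: h(z0); x,y after q1; x,y,z after q3 (upper arm incl), xyz after q4, xyz after q5.., after q7 z
    prior=np.array([.3, 0,0, 0,0,.5, 0,0,0, 0,0,.25, .28]);A=[];b=[]
    def row(q):
        F=frames(q);return np.c_[[0,0,1],F[1][:,:2],F[3],F[4],F[5],F[7][:,2]]
    for q,x,_ in L: A.append(row(q));b.append(x)
    A=np.vstack(A);b=np.concatenate(b)
    W=np.sqrt(lam)*np.eye(13)
    t=np.linalg.lstsq(np.r_[A,W],np.r_[b,W@prior],rcond=None)[0]
    return t,A@t-b,row
def points(q,t):
    F=frames(q);sh=np.array([0,0,t[0]])+F[1][:,:2]@t[1:3];el=sh+F[3]@t[3:6];wr=el+F[4]@t[6:9]+F[5]@t[9:12];return sh,el,wr,wr+F[7][:,2]*t[12]
if __name__=='__main__':
    for lam in (1e-2,1e-3,1e-4,1e-5):
        t,e,_=fit(lam);print(lam,t.round(3),np.abs(e).max().round(4))
        q=r.get_state()['q'];print([p.round(3) for p in points(q,t)])
E
python3 kfit.py
```

```text
0.01 [ 0.344  0.007 -0.01   0.    -0.017  0.551 -0.01  -0.017  0.045  0.006
 -0.001  0.295  0.319] 0.0018
[array([-0.002, -0.012,  0.344]), array([ 0.363, -0.41 ,  0.452]), array([ 0.605, -0.563,  0.267]), array([ 0.495, -0.295,  0.134])]
0.001 [ 0.348  0.003 -0.02   0.    -0.013  0.562  0.002 -0.013  0.047  0.
 -0.     0.297  0.326] 0.0012
[array([-0.012, -0.016,  0.348]), array([ 0.363, -0.42 ,  0.459]), array([ 0.608, -0.568,  0.269]), array([ 0.496, -0.294,  0.133])]
0.0001 [ 0.349  0.004 -0.025  0.001 -0.011  0.566  0.006 -0.011  0.046 -0.002
  0.     0.296  0.328] 0.0011
[array([-0.015, -0.02 ,  0.349]), array([ 0.364, -0.424,  0.461]), array([ 0.609, -0.57 ,  0.269]), array([ 0.496, -0.294,  0.132])]
1e-05 [ 0.349  0.004 -0.025  0.001 -0.011  0.566  0.007 -0.011  0.046 -0.002
  0.     0.296  0.328] 0.0011
[array([-0.016, -0.02 ,  0.349]), array([ 0.364, -0.425,  0.461]), array([ 0.609, -0.57 ,  0.269]), array([ 0.496, -0.294,  0.132])]
```

```bash
cat > ik2.py <<'E'
from kfit import *
from scipy.optimize import least_squares
lo=np.array([-3.01,-.46,-1.47,.13,-1,.04,-2.66]);hi=np.array([3.01,2.08,1.51,2.56,4.14,2.09,2.66])
t=np.array([.346,0,0, .045,0,.55, -.045,0,0, 0,0,.3, .325]);
def fitq():
    tt,e,_=fit(1e-3);return tt
C=np.array([[0,-1,0],[1,0,0],[0,0,1.]])
def ik(pos,B,q0,tt):
    f=lambda q:np.r_[(points(q,tt)[3]-pos)*10,(R.from_matrix(frames(q)[7]@C).inv()*B).as_rotvec()*3,.02*(q-q0)]
    k=least_squares(f,np.clip(q0,lo+.02,hi-.02),bounds=(lo+.01,hi-.01));return k.x,np.linalg.norm(f(k.x)[:6])
if __name__=='__main__':
    tt=fitq();q=r.get_state()['q'];B=Btarget(-22,65,59)
    for m in ([.513,-.28,0],[.513,-.2475,0],[.505,-.15,0],[.485,-.09,0],[.462,-.025,0],[.457,.042,0]):
        q,e=ik(np.array(m)+[-.0247,-.015,.07],B,q,tt);print(m,round(e,3),q.round(2),[p.round(2) for p in points(q,tt)[1:3]])
E
python3 ik2.py
```

```text
[0.513, -0.28, 0] 0.0 [ 0.8   1.44 -0.33  0.81 -0.23  1.89 -0.41] [array([ 0.37, -0.43,  0.42]), array([ 0.6 , -0.57,  0.21])]
[0.513, -0.2475, 0] 0.0 [ 0.79  1.41 -0.34  0.93 -0.25  1.8  -0.41] [array([ 0.37, -0.42,  0.44]), array([ 0.6 , -0.54,  0.21])]
[0.505, -0.15, 0] 0.0 [ 0.74  1.33 -0.37  1.23 -0.29  1.54 -0.42] [array([ 0.38, -0.39,  0.48]), array([ 0.59, -0.44,  0.21])]
[0.485, -0.09, 0] 0.0 [ 0.71  1.29 -0.4   1.42 -0.32  1.38 -0.4 ] [array([ 0.39, -0.38,  0.5 ]), array([ 0.57, -0.38,  0.21])]
[0.462, -0.025, 0] 0.0 [ 0.68  1.26 -0.43  1.61 -0.36  1.2  -0.39] [array([ 0.4 , -0.36,  0.51]), array([ 0.55, -0.31,  0.21])]
[0.457, 0.042, 0] 0.0 [ 0.62  1.26 -0.48  1.72 -0.42  1.06 -0.39] [array([ 0.42, -0.34,  0.52]), array([ 0.54, -0.25,  0.21])]
```

```bash
cat >> h.py <<'E'
def wpose(s,st=None):
    st=st or r.get_state();T=np.eye(4);T[:3,:3]=R.from_quat(st['eef_rot']).as_matrix();T[:3,3]=st['tool_pos'];C=T@np.array(s['tool_from_camera']);s['origin']=C[:3,3];s['orientation']=C[:3,:3];return s
def wsnap(f):
    st=r.get_state();s=wpose(r.snapshot('wrist'),st);s['st']=st;pickle.dump(s,open(f+'.pkl','wb'));cv2.imwrite('pics/'+f+'.png',s['frame']);return s
def drawmill(s,img,m,col=(0,0,255),k=1.):
    for z,ra in ((0,.029),(.015,.029),(.13,.0245)):
        for a in np.linspace(0,2*np.pi,40):
            u,v=proj(s,[m[0]+ra*np.cos(a),m[1]+ra*np.sin(a),z])
            if 0<=u*k<img.shape[1] and 0<=v*k<img.shape[0]: cv2.circle(img,(int(u*k),int(v*k)),1,col,-1)
E
python3 - <<'E'
from h import *
s=wsnap('wrist4');log()
im=cv2.resize(s['frame'],None,fx=1.25,fy=1.25);im=np.clip((im/255.)**.6*255,0,255).astype('uint8')
drawmill(s,im,(.5135,-.247),k=1.25);drawmill(s,im,(.411,-.2575),(255,0,0),1.25);drawmill(s,im,(.622,-.265),(0,255,0),1.25);drawmill(s,im,(.428,-.342),(0,255,255),1.25)
cv2.imwrite('pics/w4.png',im)
E
```

```text
(no output)
```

View pics/w4.png

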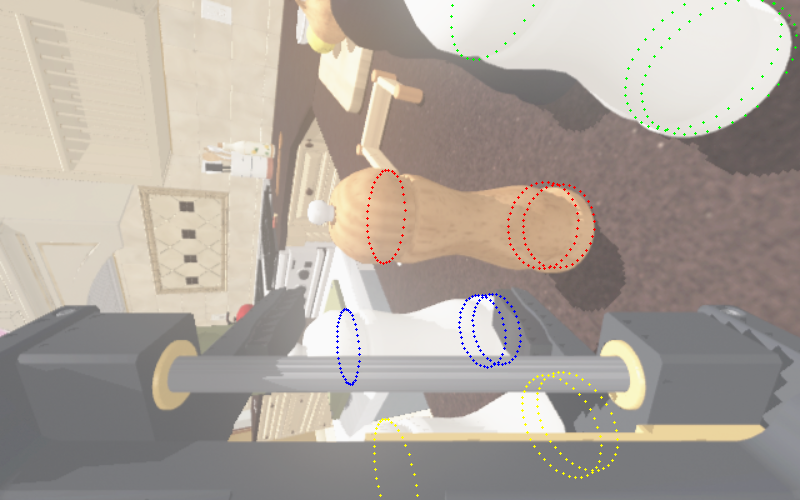

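>>> {"api": "move_arm", "payload": {"turn": [[0,0,0],[0,0,0],[0,0,0],[0,0,0],[0,0,0],[0,0,0]], "dp": [[-0.08,0.4,0.165],[-0.08,0.4,0.165],[-0.08,0.4,0.165],[-0.08,0.4,0.165],[-0.08,0.4,0.165],[0,0,0]], "jaw": [-1,-1,-1,-1,-1,-1]}}

```text
clock: 4.85
tool_pos: [0.4931, -0.2965, 0.0738]
eef_rot: [0.81, 0.225, -0.064, -0.537]
contact_force: [-0.6, -0.5, 0.4]
opening: 1.002
```

Run:
```python
from h import *
log();plan([.489,-.275,.070],Btarget(-22,65,59))
s=wsnap('wrist5')
im=cv2.resize(s['frame'],None,fx=1.25,fy=1.25);im=np.clip((im/255.)**.6*255,0,255).astype('uint8')
drawmill(s,im,(.5135,-.247),k=1.25)
cv2.imwrite('pics/w5.png',im)
a=snap('scene','scene5')['frame'][150:350,300:540]
cv2.imwrite('pics/s5.png',np.clip((cv2.resize(a,None,fx=3,fy=3,interpolation=cv2.INTER_CUBIC)/255.)**.6*255,0,255).astype('uint8'))
```

```text
t 4.85 pos [ 0.4931 -0.2965  0.0738] F [-0.6 -0.5  0.4] q [ 0.8   1.45 -0.33  0.78 -0.24  1.93 -0.42]
turn units total [-0.0016  0.0007 -0.0004] deg 0.6
dp total units [ 0.206 -0.19   0.845] dist mm 22.3
```

View pics/w5.png

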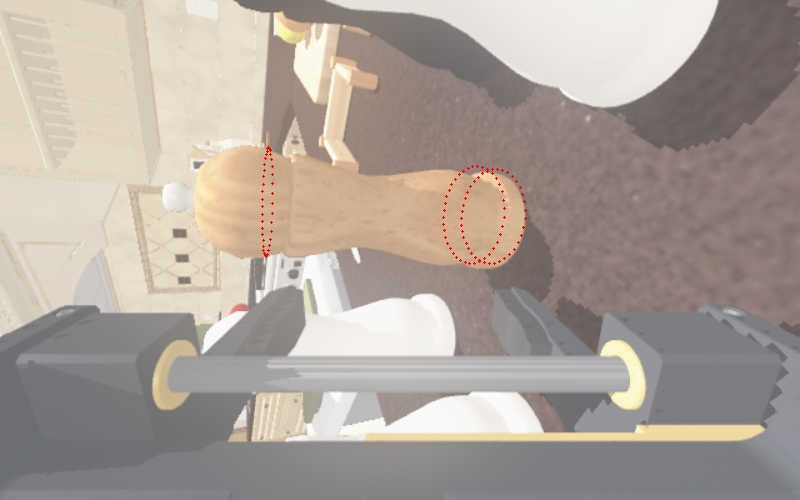

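View pics/s5.png

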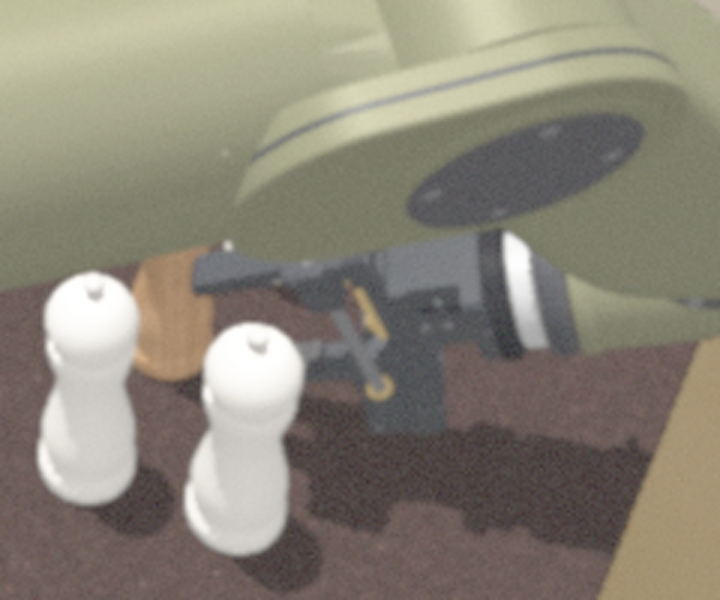

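```bash
cat > track.py <<'E'
from h import *
from scipy.optimize import minimize
ZZ=np.array([0,15,30,85,100,110,150,158,163])/1e3;RR=np.array([29,29,27,21,22,24.5,23,17,8])/1e3
def sil(s,m):
    im=np.zeros((400,640),np.uint8);a=np.linspace(0,2*np.pi,30,endpoint=False)
    zs=np.linspace(0,.163,24);rs=np.interp(zs,ZZ,RR)
    prev=None
    for z,ra in zip(zs,rs):
        p=np.array([proj(s,[m[0]+ra*np.cos(t),m[1]+ra*np.sin(t),z]) for t in a]).astype(np.float32)
        if prev is not None:
            h=cv2.convexHull(np.r_[prev,p]);cv2.fillConvexPoly(im,np.round(h*16).astype(np.int32),255,shift=4)
        prev=p
    return im
def mask(s):
    hsv=cv2.cvtColor(cv2.GaussianBlur(s['frame'],(3,3),0),cv2.COLOR_BGR2HSV)
    return cv2.inRange(hsv,(5,95,50),(22,255,255))
def locate(s,m0,vmax=235,tol=1):
    mk=mask(s);near=cv2.dilate(sil(s,m0),np.ones((41,41)));mk=mk&near;mk[vmax:]=0
    n,lab,st,_=cv2.connectedComponentsWithStats(mk)
    k=1+st[1:,4].argmax();mk=((lab==k)*255).astype(np.uint8)
    mk=cv2.morphologyEx(mk,cv2.MORPH_CLOSE,np.ones((9,9)))
    def c(m):
        q=sil(s,m);q[vmax:]=0;q=cv2.GaussianBlur(q,(5,5),0);mm=cv2.GaussianBlur(mk,(5,5),0)
        return np.abs(q.astype(int)-mm).sum()/255.
    o=minimize(c,m0,method='Nelder-Mead',options=dict(initial_simplex=np.array([m0,[m0[0]+.006,m0[1]],[m0[0],m0[1]+.006]]),xatol=2e-4,fatol=2,maxiter=60))
    return o.x,o.fun,mk,(mk>0).sum()
def look(name,m0):
    s=wsnap(name);m,c,mk,n=locate(s,np.array(m0))
    print('t %.2f'%s['st']['clock'],'tcp',s['st']['tool_pos'].round(4),'F',np.round(s['st']['contact_force'],1),'mill',m.round(4),'cost %.0f/%d'%(c,n),'rel tcp-mill mm',((s['st']['tool_pos'][:2]-m)*1e3).round(1))
    im=s['frame'].copy();cs,_=cv2.findContours(sil(s,m),cv2.RETR_EXTERNAL,cv2.CHAIN_APPROX_NONE);cv2.drawContours(im,cs,-1,(0,0,255),1);cv2.imwrite('pics/'+name+'_t.png',im)
    return m,s
E
python3 - <<'E'
from track import *
for n in ('wrist4','wrist5'):
    s=pickle.load(open(n+'.pkl','rb'));m,c,mk,k=locate(s,np.array([.513,-.247]));print(m,c,k)
im=s['frame'].copy();cs,_=cv2.findContours(sil(s,m),cv2.RETR_EXTERNAL,cv2.CHAIN_APPROX_NONE);cv2.drawContours(im,cs,-1,(0,0,255),1);im[mk>0,0]=255;cv2.imwrite('pics/t5.png',im)
E
```

```text
[ 0.51248888 -0.24737217] 1381.9176470588236 13237
[ 0.51213089 -0.24675989] 1963.4392156862746 19151
```

View pics/t5.png

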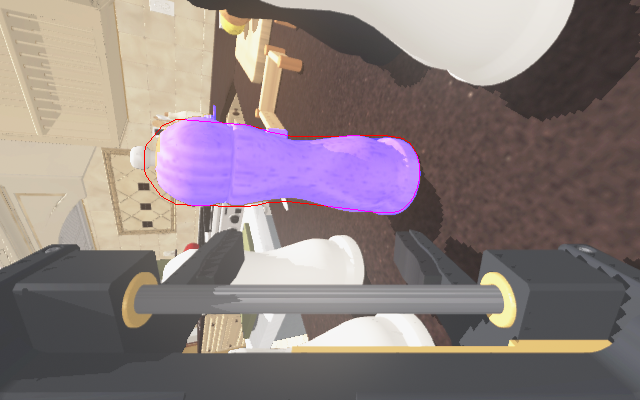

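```bash
cat > cont.py <<'E'
import opt,numpy as np
from opt import box
F=np.r_[box((-9,9),(-61.5,-44),(-64,0),1.5),box((-9,9),(44,61.5),(-64,0),1.5)]
def contact(xo,z,hd=0,v=(-22,65,59,0,0)):
    h=np.radians(hd);B=opt.place(v,88);f=B.apply(F)+[0,0,z];loc=F
    # slide along dir d
    d=np.array([-np.sin(h),np.cos(h)]);l=np.array([np.cos(h),np.sin(h)])
    X=f[:,:2]@l+xo;Y=f[:,:2]@d;ra=opt.rad(f[:,2]);m=np.abs(X)<ra
    g=np.where(m,-(Y+np.sqrt(np.maximum(ra**2-X**2,0))),1e9);i=g.argmin()
    return g[i],X[i],f[i,2],loc[i]
if __name__=='__main__':
    for xo in (-30,-27,-25,-23,-21,-19,-17,-15): print(xo,[np.round(k,1) for k in contact(xo,71)])
E
python3 cont.py
python3 - <<'E'
import sys;sys.path.insert(0,'.')
from h import *
print(Btarget(-22,65,59).inv().apply([[0,.025,0],[.025,0,0],[0,0,-.025]])/.025)
plan([.492,-.266,.071],Btarget(-22,65,59))
E
```

```text
-30 [np.float64(-14.7), np.float64(-8.7), np.float64(32.9), array([ 9., 44.,  0.])]
-27 [np.float64(-15.5), np.float64(-5.7), np.float64(32.9), array([ 9., 44.,  0.])]
-25 [np.float64(-15.9), np.float64(-3.7), np.float64(32.9), array([ 9., 44.,  0.])]
-23 [np.float64(-16.1), np.float64(-1.7), np.float64(32.9), array([ 9., 44.,  0.])]
-21 [np.float64(-18.8), np.float64(-22.7), np.float64(116.1), array([  9. , -44. , -10.4])]
-19 [np.float64(-23.7), np.float64(-22.7), np.float64(113.5), array([  9. , -44. ,  -4.5])]
-17 [np.float64(-28.6), np.float64(-22.2), np.float64(111.7), array([  9., -44.,   0.])]
-15 [np.float64(-32.1), np.float64(-20.2), np.float64(111.7), array([  9., -44.,   0.])]
[[ 0.4312926  -0.32841919  0.84031395]
 [ 0.89100267  0.30140997 -0.33950887]
 [-0.14177777  0.89514963  0.42261826]]
t 4.95 pos [ 0.4942 -0.2969  0.0762] F [0.5 0.  0. ] q [ 0.8   1.45 -0.33  0.78 -0.24  1.93 -0.42]
turn units total [-0.0013  0.0005 -0.0001] deg 0.5
dp total units [ 0.431 -0.238  1.157] dist mm 31.4
```

```bash
cat > opt3.py <<'E'
import opt,sys,numpy as np
from opt import *
mid1=[500,-160]
pts=np.array([M,mid1,[462,-25],END],float)
P=np.concatenate([np.linspace(pts[0],pts[1],9)[:-1],np.linspace(pts[1],pts[2],8)[:-1],np.linspace(pts[2],pts[3],5)])
M[:]=[512.5,-247]
HD=np.radians(9)
d=np.array([-np.sin(HD),np.cos(HD)]);l=np.array([np.cos(HD),np.sin(HD)])
def ev(v,F,full=False):
    B=place(v,88);f=B.apply(F);b=B.apply(body)
    low=min(f[:,2].min(),b[:,2].min());z0=5-low+v[4];f[:,2]+=z0;b[:,2]+=z0
    cz=27
    lo=f[:,2]<cz
    if not lo.any(): return -100
    # lateral coordinate in push frame
    X=f[:,:2]@l+v[3];Y=f[:,:2]@d;rf=rad(f[:,2]);m=(np.abs(X)<rf)&lo
    if not m.any(): return -100
    g=np.where(m,-(Y+np.sqrt(np.maximum(rf**2-X**2,0))),1e3);i=g.argmin();g0=g[i]
    sh=v[3]*l+g0*d
    f[:,:2]+=sh;b[:,:2]+=sh
    hi=f[:,2]>cz
    # near-contact lower finger points just above cz need only not precede contact
    rr_=np.where(rf>0,rf,-1e3)
    df=np.hypot(f[:,0],f[:,1])-rr_
    mid=(f[:,2]>cz)&(f[:,2]<60)
    up=f[:,2]>=60
    m1=df[mid].min() if mid.any() else 1e3
    m2=df[up].min() if up.any() else 1e3
    rb=rad(b[:,2]);m3=(np.hypot(b[:,0],b[:,1])-np.where(rb>0,rb,-1e3)).min()
    allp=np.r_[f,b];ra=np.where(rad(allp[:,2])>0,rad(allp[:,2]),-1e3);ob=1e3
    for t in P:
        for o in obs: ob=min(ob,(np.hypot(allp[:,0]-(o[0]-t[0]),allp[:,1]-(o[1]-t[1]))-ra).min())
    w=1e3;lowp=allp[allp[:,2]<36]
    for t in P[-6:]:
        q=lowp[:,:2]+t-bo;Xb=q@bx;Yb=q@by
        w=min(w,np.where(Xb<-46,np.maximum(-46-Xb,40-np.abs(Yb)),40-np.abs(Yb)).min())
    marg=[m1*4+8,m2,m3,ob,w,8+v[4]]
    s=min(marg)-max(0,abs(X[i])-2)
    if full: return s,np.round(marg,1),dict(contact=f[i].round(1),lat=X[i].round(1),loc=F[i],tcp=np.r_[sh,z0].round(1))
    return s
if __name__=='__main__':
    F=fingers(88);seed=int(sys.argv[1])
    r_=differential_evolution(lambda v:-ev(v,F),[(-70,70),(40,85),(20,160),(-60,60),(0,8)],popsize=14,maxiter=60,seed=seed,tol=1e-6)
    print(r_.x.round(1),ev(r_.x,F,True))
E
for s in 1 2 3 4; do python3 opt3.py $s > q$s & done; wait; cat q?
```

```text
[-25.5  60.7  50.2 -26.4   1.5] (np.float64(6.843988754404222), array([28.7,  6.8,  6.9,  6.8, 22.5,  9.5]), {'contact': array([  2.3, -27.3,  27. ]), 'lat': np.float64(-2.0), 'loc': array([ 9., 44.,  0.]), 'tcp': array([-23.9, -17.9,  62.2])})
[-25.3  60.5  50.2 -25.7   1.3] (np.float64(6.538462090442046), array([28.9,  6.5,  6.6,  6.5, 21.8,  9.3]), {'contact': array([  3.1, -27.3,  26.7]), 'lat': np.float64(-1.2), 'loc': array([ 9., 44.,  0.]), 'tcp': array([-23.2, -17.7,  61.8])})
[-25.4  60.9  50.4 -26.3   1.2] (np.float64(6.79530122009686), array([28.7,  6.8,  7.2,  6.8, 22.6,  9.2]), {'contact': array([  2.3, -27.3,  26.9]), 'lat': np.float64(-2.0), 'loc': array([ 9., 44.,  0.]), 'tcp': array([-23.8, -17.9,  62.3])})
[-24.5  64.5  49.9 -28.5   0.1] (np.float64(3.943177686616778), array([ 3.9, 10. , 14.8,  3.9, 22. ,  8.1]), {'contact': array([  2.3, -27.3,  26.7]), 'lat': np.float64(-2.0), 'loc': array([ 9.        , 49.83333333,  0.        ]), 'tcp': array([-25.9, -18.6,  67.9])})
```

```bash
python3 - <<'E'
s=open('opt3.py').read()
a=s.index("mid1=[500");b=s.index("M[:]");s=s[:a]+"M[:]=[512.5,-247]\n"+s[b:].replace("M[:]=[512.5,-247]\n","",1)
s=s.replace("HD=np.radians(9)\nd=np.array([-np.sin(HD),np.cos(HD)]);l=np.array([np.cos(HD),np.sin(HD)])\n","")
s=s.replace("def ev(v,F,full=False):\n","""def ev(v,F,full=False):
    pts=np.array([M,[v[5],-160],[v[6],-60],[461,-15],END],float)
    P=np.concatenate([np.linspace(pts[0],pts[1],8)[:-1],np.linspace(pts[1],pts[2],6)[:-1],np.linspace(pts[2],pts[3],4)[:-1],np.linspace(pts[3],pts[4],5)])
    HD=np.arctan2(-(v[5]-M[0]),87);d=np.array([-np.sin(HD),np.cos(HD)]);l=np.array([np.cos(HD),np.sin(HD)])
""").replace("(0,8)]","(0,8),(470,515),(462,500)]")
open('opt4.py','w').write(s)
E
for s in 1 2 3 4; do timeout 570 python3 opt4.py $s > q$s & done; wait; cat q?
```

```text
Traceback (most recent call last):
Traceback (most recent call last):
  File "opt4.py", line 41, in <lambda>
    r_=differential_evolution(lambda v:-ev(v,F),[(-70,70),(40,85),(20,160),(-60,60),(0,8),(470,515),(462,500)],popsize=14,maxiter=60,seed=seed,tol=1e-6)
                                        ~~^^^^^
  File "opt4.py", line 8, in ev
    B=place(v,88);f=B.apply(F);b=B.apply(body)
  File "opt.py", line 16, in place
    az,th,yaw,xo,zc=v
    ^^^^^^^^^^^^^^^
ValueError: too many values to unpack (expected 5)

The above exception was the direct cause of the following exception:

Traceback (most recent call last):
  File "opt4.py", line 41, in <module>
    r_=differential_evolution(lambda v:-ev(v,F),[(-70,70),(40,85),(20,160),(-60,60),(0,8),(470,515),(462,500)],popsize=14,maxiter=60,seed=seed,tol=1e-6)
RuntimeError: The map-like callable must be of the form f(func, iterable), returning a sequence of numbers the same length as 'iterable'
    calc_energies = list(
        self._mapwrapper(self.func, parameters_pop[0:S])
    )
    return self.f(x, *self.args)
           ~~~~~~^^^^^^^^^
[... 2022 characters left out ...]
,tol=1e-6)
                                        ~~^^^^^
  File "opt4.py", line 8, in ev
    B=place(v,88);f=B.apply(F);b=B.apply(body)
  File "opt.py", line 16, in place
    az,th,yaw,xo,zc=v
    ^^^^^^^^^^^^^^^
ValueError: too many values to unpack (expected 5)

The above exception was the direct cause of the following exception:

Traceback (most recent call last):
  File "opt4.py", line 41, in <module>
    r_=differential_evolution(lambda v:-ev(v,F),[(-70,70),(40,85),(20,160),(-60,60),(0,8),(470,515),(462,500)],popsize=14,maxiter=60,seed=seed,tol=1e-6)
RuntimeError: The map-like callable must be of the form f(func, iterable), returning a sequence of numbers the same length as 'iterable'
```

```bash
sed -i 's/B=place(v,88)/B=place(v[:5],88)/; s/maxiter=60/maxiter=45,init="sobol"/' opt4.py
cat >> opt4.py <<'E'
E
for s in 1 2 3 4; do timeout 560 python3 opt4.py $s > q$s 2>&1 & done; wait; tail -n 2 q?
```

```text
==> q1 <==
[-25.1  69.8  52.1 -30.7   4.9 513.5 469.8] (np.float64(5.4916067846604975), array([ 5.6, 12.4, 23.3,  5.5, 15.8, 12.9]), {'contact': array([ -2.1, -27.4,  26.7]), 'lat': np.float64(-1.8), 'loc': array([ 9. , 61.5,  0. ]), 'tcp': array([-30.9, -18.7,  81.1])})

==> q2 <==
[-23.4  61.4  52.7 -27.    0.  509.7 484.2] (np.float64(7.762074791560863), array([28.2,  8.5,  7.8,  7.8, 20.1,  8. ]), {'contact': array([ -1. , -27.5,  26.4]), 'lat': np.float64(-1.9), 'loc': array([ 9., 44.,  0.]), 'tcp': array([-26.4, -17.3,  62.1])})

==> q3 <==
[-23.6  61.3  52.3 -26.6   0.6 508.6 471.3] (np.float64(7.9589374593551305), array([28.4,  8.2,  8. ,  8. , 21. ,  8.6]), {'contact': array([ -0.3, -27.4,  26.9]), 'lat': np.float64(-1.5), 'loc': array([ 9., 44.,  0.]), 'tcp': array([-25.9, -17.4,  62.4])})

==> q4 <==
[  1.   61.2 104.5  26.4   0.8 487.4 482.8] (np.float64(5.696751158755678), array([28.6,  6.4,  7.4,  6.1, 14.6,  8.8]), {'contact': array([  9.9, -25.6,  26.7]), 'lat': np.float64(2.4), 'loc': array([-9., 44.,  0.]), 'tcp': array([29.3, -6.3, 62.4])})
```

```bash
sed -e 's/^P=.*/P=np.concatenate([np.linspace([512.5,-247],[459,42],20)])/' -e 's/HD=np.radians(9)/HD=np.radians(10.5)/' -e 's/\[(-70,70),(40,85),(20,160),(-60,60),(0,8)\]/[(-50,0),(50,80),(35,70),(-45,-10),(0,6)]/' opt3.py > opt5.py
for s in 1 2 3; do timeout 560 python3 opt5.py $s > q$s 2>&1 & done; wait; tail -n 2 q[123]
```

```text
==> q1 <==
[-24.7  60.2  51.3 -25.5   1.7] (np.float64(5.444021464207111), array([28.9,  5.4,  5.5,  5.4, 20.1,  9.7]), {'contact': array([  3.3, -27.3,  26.4]), 'lat': np.float64(-1.7), 'loc': array([ 9., 44.,  0.]), 'tcp': array([-22.7, -17.1,  61.6])})

==> q2 <==
[-24.6  60.4  51.6 -25.6   1.1] (np.float64(5.471670537431969), array([28.9,  5.5,  5.6,  5.5, 20.4,  9.1]), {'contact': array([  3.1, -27.4,  25.9]), 'lat': np.float64(-2.0), 'loc': array([ 9., 44.,  0.]), 'tcp': array([-22.8, -17.2,  61.2])})

==> q3 <==
[-24.7  60.3  51.4 -25.6   1.6] (np.float64(5.46803812291105), array([28.9,  5.5,  5.5,  5.5, 20.3,  9.6]), {'contact': array([  3.1, -27.3,  26.3]), 'lat': np.float64(-1.9), 'loc': array([ 9., 44.,  0.]), 'tcp': array([-22.8, -17.1,  61.5])})
```

```bash
sed -e 's/^P=.*/P=np.linspace([512.5,-247],[507,-150],10)/' -e 's/HD=np.radians(9)/HD=np.radians(3.3)/' -e 's/\[(-70,70),(40,85),(20,160),(-60,60),(0,8)\]/[(-50,0),(50,80),(35,70),(-45,-10),(0,6)]/' -e 's/P\[-6:\]/P[:0]/' opt3.py > opt6.py
sed -e 's/^P=.*/P=np.linspace([507,-150],[459,42],14)/' -e 's/HD=np.radians(9)/HD=np.radians(14)/' -e 's/\[(-70,70),(40,85),(20,160),(-60,60),(0,8)\]/[(-60,10),(20,80),(20,80),(-60,0),(0,10)]/' opt3.py > opt7.py
for s in 1 2; do timeout 560 python3 opt6.py $s > q6$s 2>&1 & timeout 560 python3 opt7.py $s > q7$s 2>&1 & done; wait; tail -n 2 q6? q7?
```

```text
==> q61 <==
[-25.9  73.5  50.7 -29.6   0. ] (np.float64(7.518021070845538), array([   7.5,   12.3,   31. ,    7.5, 1000. ,    8. ]), {'contact': array([ -0.4, -27.4,  27. ]), 'lat': np.float64(-2.0), 'loc': array([ 9. , 61.5,  0. ]), 'tcp': array([-28.3, -22.6,  82.3])})

==> q62 <==
[-22.9  61.4  53.  -26.8   0.4] (np.float64(7.949161444092887), array([  28.4,    7.9,    8.2,    7.9, 1000. ,    8.4]), {'contact': array([ -0.4, -27.4,  26.9]), 'lat': np.float64(-2.0), 'loc': array([ 9., 44.,  0.]), 'tcp': array([-25.8, -17.1,  62.5])})

==> q71 <==
[-17.3  58.4  48.8 -29.1   0.9] (np.float64(8.878560169170257), array([29.3, 15.7,  9. ,  9.2, 20.7,  8.9]), {'contact': array([  4.7, -27. ,  27. ]), 'lat': np.float64(-2.0), 'loc': array([ 9., 44.,  0.]), 'tcp': array([-25.9, -16.5,  58.1])})

==> q72 <==
[-17.2  58.4  48.8 -29.2   0.9] (np.float64(8.90037233508907), array([29.3, 15.8,  9. ,  9. , 20.8,  8.9]), {'contact': array([  4.7, -27. ,  27. ]), 'lat': np.float64(-2.0), 'loc': array([ 9., 44.,  0.]), 'tcp': array([-26. , -16.4,  58.1])})
```

```bash
cat > clr.py <<'E'
import opt,numpy as np
F=opt.fingers(88)
def clr(v,tcp,mill,verbose=True):
    """tcp world mm (3), mill mm"""
    B=opt.place(tuple(v)+(0,0),88);tcp=np.array(tcp)
    f=B.apply(F)+tcp;b=B.apply(opt.body)+tcp;out=[]
    for o in np.r_[np.array([mill]),opt.obs]:
        w=[]
        for p in (f,b):
            ra=opt.rad(p[:,2]);ra=np.where(ra>0,ra,-1e3);w.append((np.hypot(p[:,0]-o[0],p[:,1]-o[1])-ra).min().round(1))
        out.append(w)
    return out,'low f %.1f b %.1f'%(f[:,2].min(),b[:,2].min())
if __name__=='__main__':
    m=[512.5,-247]
    for v in ((-22,65,59),(-23,61.4,53)):
        for bx,by in ((0,0),(0,-10),(0,-20),(0,-25),(0,-32),(3,-32),(5,-25),(8,-32)):
            print(v,(bx,by),clr(v,(m[0]-25.8+bx,m[1]-17.1+by,67),m))
E
python3 clr.py
python3 - <<'E'
import sys;sys.path.insert(0,'.')
from h import *
plan([.490,-.296,.066],Btarget(-23,61.4,53))
E
```

```text
(-22, 65, 59) (0, 0) ([[np.float64(0.9), np.float64(14.4)], [np.float64(25.6), np.float64(45.1)], [np.float64(78.8), np.float64(56.2)], [np.float64(42.9), np.float64(12.9)], [np.float64(111.3), np.float64(111.3)]], 'low f 10.7 b 5.0')
(-22, 65, 59) (0, -10) ([[np.float64(7.6), np.float64(24.1)], [np.float64(24.6), np.float64(53.2)], [np.float64(82.0), np.float64(64.3)], [np.float64(37.4), np.float64(8.4)], [np.float64(119.2), np.float64(119.7)]], 'low f 10.7 b 5.0')
(-22, 65, 59) (0, -20) ([[np.float64(12.4), np.float64(33.9)], [np.float64(25.7), np.float64(61.7)], [np.float64(85.2), np.float64(72.8)], [np.float64(33.1), np.float64(4.6)], [np.float64(127.2), np.float64(128.4)]], 'low f 10.7 b 5.0')
(-22, 65, 59) (0, -25) ([[np.float64(14.9), np.float64(38.8)], [np.float64(27.0), np.float64(66.1)], [np.float64(87.0), np.float64(77.0)], [np.float64(31.2), np.float64(3.5)], [np.float64(131.3), np.float64(132.7)]], 'low f 10.7 b 5.0')
(-22, 65, 59) (0, -32) ([[np.float64(19.2), np.float64(45.6)], [np.float64(29.5), np.float64(72.3)], [np.float64(89.6), np.float64(81.5)], [np.float64(28.6
[... 2214 characters left out ...]
low f 12.7 b 10.0')
(-23, 61.4, 53) (5, -25) ([[np.float64(14.9), np.float64(35.1)], [np.float64(26.1), np.float64(64.1)], [np.float64(77.0), np.float64(68.9)], [np.float64(31.2), np.float64(2.1)], [np.float64(125.8), np.float64(130.8)]], 'low f 12.7 b 10.0')
(-23, 61.4, 53) (8, -32) ([[np.float64(16.9), np.float64(42.6)], [np.float64(31.4), np.float64(71.7)], [np.float64(77.1), np.float64(73.6)], [np.float64(31.3), np.float64(4.0)], [np.float64(130.5), np.float64(135.5)]], 'low f 12.7 b 10.0')
t 4.95 pos [ 0.4942 -0.2969  0.0762] F [0.5 0.  0. ] q [ 0.8   1.45 -0.33  0.78 -0.24  1.93 -0.42]
turn units total [-0.0106 -0.0039 -0.0152] deg 6.8
dp total units [-0.189  0.304  0.259] dist mm 11.0
```

Run:
```python
from h import *
plan([.4875,-.273,.068],Btarget(-23,61.4,53))
from clr import clr
for t in ((492,-290,73),(490,-281,70),(487.5,-273,68)): print(clr((-22,65,59),t,[512.5,-247]))
print(clr((-22.5,63,56),(487.5,-273,68),[512.5,-247]))
```

```text
t 4.95 pos [ 0.4942 -0.2969  0.0762] F [0.5 0.  0. ] q [ 0.8   1.45 -0.33  0.78 -0.24  1.93 -0.42]
turn units total [-0.0106 -0.0039 -0.0152] deg 6.8
dp total units [ 0.132 -0.094  1.034] dist mm 26.2
([[np.float64(11.2), np.float64(43.1)], [np.float64(32.3), np.float64(72.2)], [np.float64(83.0), np.float64(73.3)], [np.float64(35.8), np.float64(9.8)], [np.float64(127.8), np.float64(132.7)]], 'low f 16.7 b 11.0')
([[np.float64(7.4), np.float64(32.2)], [np.float64(28.4), np.float64(62.4)], [np.float64(81.4), np.float64(68.8)], [np.float64(37.6), np.float64(8.8)], [np.float64(123.1), np.float64(124.5)]], 'low f 13.7 b 8.0')
([[np.float64(6.4), np.float64(23.4)], [np.float64(25.5), np.float64(53.3)], [np.float64(81.0), np.float64(63.1)], [np.float64(38.6), np.float64(10.1)], [np.float64(117.8), np.float64(118.4)]], 'low f 11.7 b 6.0')
([[np.float64(8.5), np.float64(20.6)], [np.float64(22.4), np.float64(50.6)], [np.float64(78.3), np.float64(60.2)], [np.float64(36.7), np.float64(7.7)], [np.float64(116.3), np.float64(118.8)]], 'low f 12.7 b 8.8')
```

>>> {"api": "move_arm", "payload": {"turn": [[0,0,0],[0,0,0],[0,0,0],[0,0,0],[0,0,0],[-0.005,-0.002,-0.0076],[-0.005,-0.002,-0.0076],[0,0,0]], "dp": [[0.026,-0.02,0.2],[0.026,-0.02,0.2],[0.026,-0.02,0.2],[0.026,-0.02,0.2],[0.026,-0.02,0.2],[0,0,0],[0,0,0],[0,0,0]], "jaw": [-1,-1,-1,-1,-1,-1,-1,-1]}}

```text
clock: 5.62
tool_pos: [0.4886, -0.2734, 0.0707]
eef_rot: [0.815, 0.274, -0.039, -0.509]
contact_force: [0.5, -0.4, 1.0]
opening: 0.998
```

Run:
```python
from track import *
plan([.487,-.264,.064],Btarget(-23,61.4,53))
m,s=look('w6',[.5125,-.247])
```

```text
t 5.62 pos [ 0.4886 -0.2734  0.0707] F [ 0.5 -0.4  1. ] q [ 0.8   1.38 -0.36  0.94 -0.2   1.77 -0.32]
turn units total [-0.0001  0.0001  0.0006] deg 0.2
dp total units [0.072 0.078 0.456] dist mm 11.7
t 5.62 tcp [ 0.4886 -0.2734  0.0707] F [ 0.5 -0.4  1. ] mill [ 0.5116 -0.2457] cost 3002/24216 rel tcp-mill mm [-23.  -27.7]
```

View pics/w6_t.png

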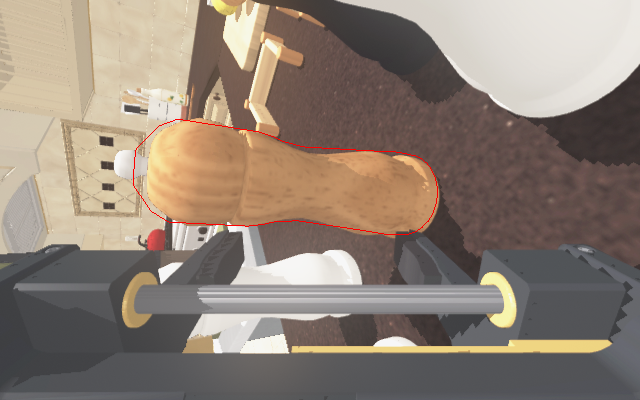

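```bash
sed -i 's/ZZ=.*/ZZ=np.array([0,15,30,85,100,110,145,152,157])\/1e3;RR=np.array([29,29,27,21,22,24.5,23,17,8])\/1e3/; s/linspace(0,.163,24)/linspace(0,.157,24)/' track.py
python3 - <<'E'
from track import *
for n in ('wrist5','w6'):
    s=pickle.load(open(n+'.pkl','rb'));m,c,mk,k=locate(s,np.array([.5125,-.247]));print(n,m,c,k)
plan([.4867,-.268,.063],Btarget(-23,61.4,53))
print(Btarget(-23,61.4,53).inv().apply([[1,0,0],[0,1,0],[0,0,1]]).round(3), 'push dir 3.3deg', Btarget(-23,61.4,53).inv().apply([-.0576,.9983,0]).round(3))
E
```

```text
wrist5 [ 0.51271409 -0.24719152] 1395.4 19151
w6 [ 0.51210818 -0.24656746] 1981.4039215686275 24207
t 5.67 pos [ 0.4883 -0.2736  0.0704] F [-0.1 -0.2  0. ] q [ 0.8   1.38 -0.36  0.94 -0.2   1.77 -0.32]
turn units total [-0.0003  0.      0.0001] deg 0.1
dp total units [-0.009  0.151  0.345] dist mm 9.4
[[ 0.848  0.404 -0.343]
 [ 0.486 -0.333  0.808]
 [ 0.212 -0.852 -0.479]] push dir 3.3deg [ 0.436 -0.356  0.827]
```

>>> {"api": "move_arm", "payload": {"turn": [[0,0,0],[0,0,0],[0,0,0]], "dp": [[0,0.08,0.17],[0,0.08,0.17],[0,0,0]], "jaw": [-1,-1,-1]}}

```text
clock: 5.92
tool_pos: [0.4858, -0.2675, 0.0605]
eef_rot: [0.814, 0.272, -0.041, -0.511]
contact_force: [-0.4, 0.0, -0.3]
opening: 0.999
```

Run:
```python
from track import *
plan([.4865,-.258,.0625],Btarget(-23,61.4,53))
m,s=look('w7',[.5125,-.247])
```

```text
t 5.92 pos [ 0.4858 -0.2675  0.0605] F [-0.4  0.  -0.3] q [ 0.79  1.39 -0.36  0.96 -0.19  1.75 -0.32]
turn units total [-0.0008  0.0001 -0.0002] deg 0.3
dp total units [ 0.225 -0.182  0.26 ] dist mm 9.7
t 5.92 tcp [ 0.4858 -0.2675  0.0605] F [-0.4  0.  -0.3] mill [ 0.5123 -0.2471] cost 2437/28645 rel tcp-mill mm [-26.5 -20.4]
```

View pics/w7_t.png

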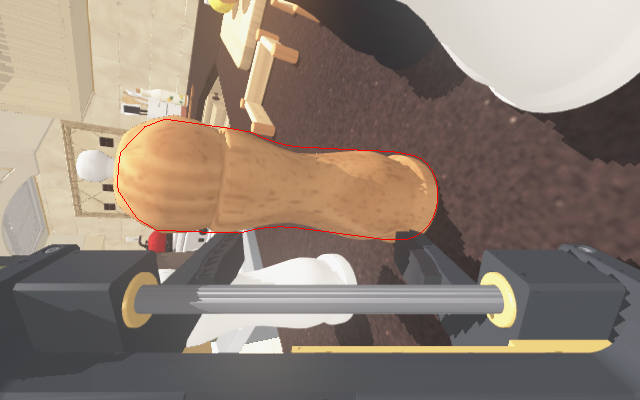

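>>> {"api": "move_arm", "payload": {"turn": [[0,0,0],[0,0,0],[0,0,0],[0,0,0],[0,0,0]], "dp": [[0.044,-0.037,0.083],[0.044,-0.037,0.083],[0.044,-0.037,0.083],[0.044,-0.037,0.083],[0,0,0]], "jaw": [-1,-1,-1,-1,-1]}}

```text
clock: 6.38
tool_pos: [0.4861, -0.2578, 0.0621]
eef_rot: [0.815, 0.273, -0.04, -0.51]
contact_force: [-0.1, -1.0, -0.3]
opening: 0.995
```

Run:
```python
from track import *
m,s=look('w8',[.512,-.243])
```

```text
t 6.38 tcp [ 0.4861 -0.2578  0.0621] F [-0.1 -1.  -0.3] mill [ 0.5121 -0.2375] cost 2365/27788 rel tcp-mill mm [-26.  -20.3]
```

View pics/w8_t.png

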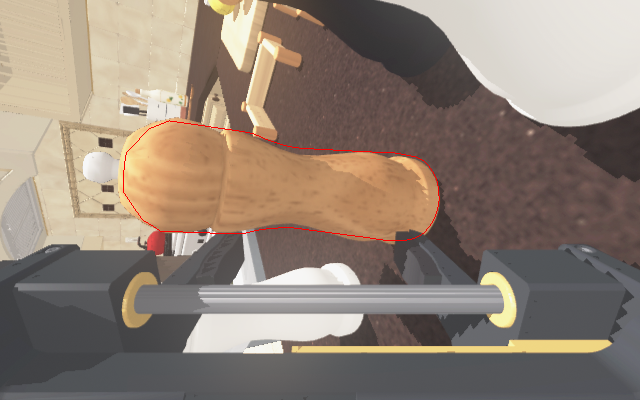

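>>> {"api": "move_arm", "payload": {"turn": [[0,0,0],[0,0,0],[0,0,0],[0,0,0],[0,0,0],[0,0,0],[0,0,0],[0,0,0],[0,0,0]], "dp": [[0.044,-0.037,0.083],[0.044,-0.037,0.083],[0.044,-0.037,0.083],[0.044,-0.037,0.083],[0.044,-0.037,0.083],[0.044,-0.037,0.083],[0.044,-0.037,0.083],[0.044,-0.037,0.083],[0,0,0]], "jaw": [-1,-1,-1,-1,-1,-1,-1,-1,-1]}}

```text
clock: 7.18
tool_pos: [0.4848, -0.2375, 0.0624]
eef_rot: [0.815, 0.273, -0.04, -0.51]
contact_force: [-0.6, -0.7, -0.7]
opening: 1.001
```

Run:
```python
from track import *
m,s=look('w9',[.511,-.218])
from clr import clr
print(clr((-23,61.4,53),s['st']['tool_pos']*1e3,m*1e3))
```

```text
t 7.18 tcp [ 0.4848 -0.2375  0.0624] F [-0.6 -0.7 -0.7] mill [ 0.5118 -0.2182] cost 1973/27988 rel tcp-mill mm [-27.  -19.4]
([[np.float64(2.3), np.float64(10.2)], [np.float64(27.6), np.float64(16.4)], [np.float64(65.9), np.float64(30.7)], [np.float64(58.1), np.float64(19.4)], [np.float64(88.7), np.float64(92.5)]], 'low f 8.0 b 5.4')
```

View pics/w9_t.png

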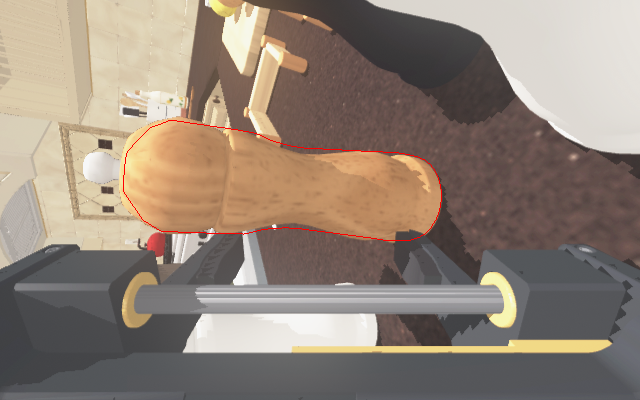

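>>> {"api": "move_arm", "payload": {"turn": [[0,0,0],[0,0,0],[0,0,0],[0,0,0],[0,0,0],[0,0,0],[0,0,0],[0,0,0],[0,0,0]], "dp": [[0.057,-0.03,0.077],[0.057,-0.03,0.077],[0.057,-0.03,0.077],[0.057,-0.03,0.077],[0.057,-0.03,0.077],[0.057,-0.03,0.077],[0.057,-0.03,0.077],[0.057,-0.03,0.077],[0,0,0]], "jaw": [-1,-1,-1,-1,-1,-1,-1,-1,-1]}}

```text
clock: 7.98
tool_pos: [0.4868, -0.2175, 0.0625]
eef_rot: [0.815, 0.273, -0.04, -0.51]
contact_force: [0.2, -0.9, -0.6]
opening: 1.0
```

Run:
```python
from track import *
m,s=look('w10',[.511,-.2])
from clr import clr
print(clr((-23,61.4,53),s['st']['tool_pos']*1e3,m*1e3))
```

```text
t 7.98 tcp [ 0.4868 -0.2175  0.0625] F [ 0.2 -0.9 -0.6] mill [ 0.5126 -0.1984] cost 1807/27497 rel tcp-mill mm [-25.8 -19.1]
([[np.float64(2.0), np.float64(10.1)], [np.float64(37.3), np.float64(11.4)], [np.float64(57.7), np.float64(18.8)], [np.float64(75.3), np.float64(32.0)], [np.float64(73.9), np.float64(75.7)]], 'low f 8.2 b 5.6')
```

>>> {"api": "move_arm", "payload": {"turn": [[0,0,0],[0,0,0],[0,0,0],[0,0,0],[0,0,0],[0,0,0],[0,0,0],[0,0,0],[0,0,0],[0,0,0]], "dp": [[-0.097,0.067,-0.162],[0.085,0.04,-0.034],[0.048,-0.033,0.081],[0.048,-0.033,0.081],[0.04,-0.037,0.084],[0.04,-0.037,0.084],[0.04,-0.037,0.084],[0.04,-0.037,0.084],[0.04,-0.037,0.084],[0,0,0]], "jaw": [-1,-1,-1,-1,-1,-1,-1,-1,-1,-1]}}

```text
clock: 8.87
tool_pos: [0.4879, -0.2051, 0.0625]
eef_rot: [0.815, 0.273, -0.04, -0.51]
contact_force: [-1.0, 0.1, -0.5]
opening: 1.003
```

Run:
```python
from track import *
m,s=look('w11',[.511,-.187])
from clr import clr
print(clr((-23,61.4,53),s['st']['tool_pos']*1e3,m*1e3))
```

```text
t 8.87 tcp [ 0.4879 -0.2051  0.0625] F [-1.   0.1 -0.5] mill [ 0.5112 -0.1859] cost 1630/26483 rel tcp-mill mm [-23.3 -19.3]
([[np.float64(2.2), np.float64(10.5)], [np.float64(43.1), np.float64(13.4)], [np.float64(54.4), np.float64(13.7)], [np.float64(86.4), np.float64(39.1)], [np.float64(66.0), np.float64(66.1)]], 'low f 8.2 b 5.5')
```

View pics/w11_t.png

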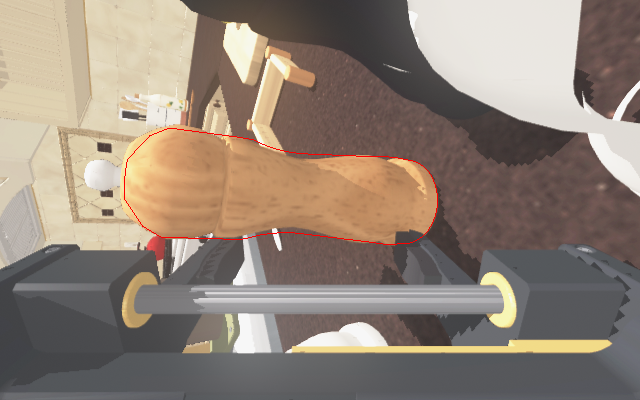

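```bash
python3 - <<'E'
from clr import clr
import numpy as np
for hd in (4,7,11):
    for d in (10,20,30,40,55):
        sx,sy=-np.sin(np.radians(hd))*d,np.cos(np.radians(hd))*d
        c=clr((-23,61.4,53),(487.9+sx,-205.1+sy,62.5),(511.2+sx,-185.9+sy))[0];print(hd,d,[min(k).item() for k in c[1:]])
d=np.radians(7);print
E
python3 - <<'E'
import sys;sys.path.insert(0,'.')
from h import *
for h in (5,7,9,11):print(h,(Btarget(-23,61.4,53).inv().apply([-np.sin(np.radians(h)),np.cos(np.radians(h)),0])*.1).round(4))
E
```

```text
4 10 [15.8, 11.2, 42.5, 60.0]
4 20 [20.4, 8.6, 41.3, 52.0]
4 30 [24.7, 5.9, 41.7, 43.7]
4 40 [28.6, 3.7, 43.5, 35.3]
4 55 [35.2, 4.0, 48.7, 22.6]
7 10 [15.3, 11.7, 42.0, 60.4]
7 20 [19.5, 9.6, 40.3, 52.7]
7 30 [23.2, 7.4, 40.1, 44.6]
7 40 [26.7, 5.8, 41.5, 36.5]
7 55 [32.5, 6.7, 45.9, 24.3]
11 10 [14.6, 12.4, 41.3, 61.0]
11 20 [18.3, 11.0, 38.9, 53.5]
11 30 [21.1, 9.4, 38.0, 45.9]
11 40 [24.2, 8.6, 38.7, 38.1]
11 55 [28.8, 10.2, 42.2, 26.9]
5 [ 0.041  -0.0367  0.0835]
7 [ 0.0379 -0.038   0.0844]
9 [ 0.0347 -0.0392  0.0852]
11 [ 0.0315 -0.0404  0.0859]
```

>>> {"api": "move_arm", "payload": {"turn": [[0,0,0],[0,0,0],[0,0,0],[0,0,0],[0,0,0],[0,0,0],[0,0,0],[0,0,0],[0,0,0]], "dp": [[-0.05,0.034,-0.08],[0.068,0.032,-0.027],[0.048,-0.033,0.081],[0.033,-0.04,0.0855],[0.033,-0.04,0.0855],[0.033,-0.04,0.0855],[0.033,-0.04,0.0855],[0.033,-0.04,0.0855],[0,0,0]], "jaw": [-1,-1,-1,-1,-1,-1,-1,-1,-1]}}

```text
clock: 9.67
tool_pos: [0.4876, -0.1928, 0.0625]
eef_rot: [0.815, 0.273, -0.041, -0.51]
contact_force: [-0.1, 0.0, -0.5]
opening: 1.0
```

Run:
```python
from track import *
m,s=look('w12',[.509,-.175])
from clr import clr
print(clr((-23,61.4,53),s['st']['tool_pos']*1e3,m*1e3))
```

```text
t 9.67 tcp [ 0.4876 -0.1928  0.0625] F [-0.1  0.  -0.5] mill [ 0.5088 -0.1741] cost 1469/25609 rel tcp-mill mm [-21.2 -18.8]
([[np.float64(1.9), np.float64(10.3)], [np.float64(47.7), np.float64(17.2)], [np.float64(54.5), np.float64(10.1)], [np.float64(96.3), np.float64(42.7)], [np.float64(60.4), np.float64(58.2)]], 'low f 8.2 b 5.5')
```

>>> {"api": "move_arm", "payload": {"turn": [[0,0,0],[0,0,0],[0,0,0],[0,0,0],[0,0,0],[0,0,0],[0,0,0],[0,0,0]], "dp": [[0.03,-0.041,0.0865],[0.03,-0.041,0.0865],[0.03,-0.041,0.0865],[0.03,-0.041,0.0865],[0.03,-0.041,0.0865],[0.03,-0.041,0.0865],[0.03,-0.041,0.0865],[0,0,0]], "jaw": [-1,-1,-1,-1,-1,-1,-1,-1]}}

```text
clock: 10.38
tool_pos: [0.4839, -0.1756, 0.0625]
eef_rot: [0.815, 0.273, -0.041, -0.51]
contact_force: [0.9, 0.0, 0.3]
opening: 1.0
```

Run:
```python
from track import *
m,s=look('w13',[.505,-.157])
from clr import clr
print(clr((-23,61.4,53),s['st']['tool_pos']*1e3,m*1e3))
```

```text
t 10.38 tcp [ 0.4839 -0.1756  0.0625] F [0.9 0.  0.3] mill [ 0.5051 -0.157 ] cost 1888/24668 rel tcp-mill mm [-21.2 -18.6]
([[np.float64(1.8), np.float64(10.2)], [np.float64(53.2), np.float64(22.7)], [np.float64(60.8), np.float64(7.8)], [np.float64(104.7), np.float64(39.7)], [np.float64(57.4), np.float64(45.0)]], 'low f 8.2 b 5.5')
```

View pics/w13_t.png

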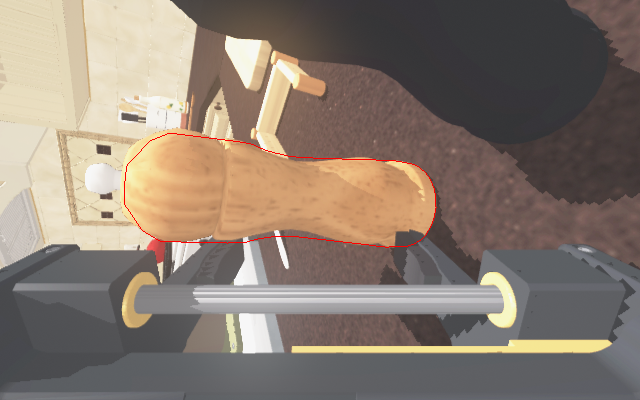

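>>> {"api": "move_arm", "payload": {"turn": [[0,0,0],[0,0,0],[0,0,0],[0,0,0],[0,0,0],[0,0,0],[0,0,0],[0,0,0],[0,0,0]], "dp": [[0.028,-0.0415,0.0865],[0.028,-0.0415,0.0865],[0.028,-0.0415,0.0865],[0.028,-0.0415,0.0865],[0.028,-0.0415,0.0865],[0.028,-0.0415,0.0865],[0.028,-0.0415,0.0865],[0.028,-0.0415,0.0865],[0,0,0]], "jaw": [-1,-1,-1,-1,-1,-1,-1,-1,-1]}}

```text
clock: 11.18
tool_pos: [0.4793, -0.1562, 0.0626]
eef_rot: [0.815, 0.273, -0.041, -0.51]
contact_force: [-0.9, -0.5, -0.5]
opening: 1.001
```

Run:
```python
from track import *
m,s=look('w14',[.501,-.138])
from clr import clr
print(clr((-23,61.4,53),s['st']['tool_pos']*1e3,m*1e3))
```

```text
t 11.18 tcp [ 0.4793 -0.1562  0.0626] F [-0.9 -0.5 -0.5] mill [ 0.5013 -0.1373] cost 1917/25246 rel tcp-mill mm [-22.  -18.9]
([[np.float64(2.0), np.float64(10.4)], [np.float64(63.0), np.float64(28.6)], [np.float64(71.7), np.float64(9.7)], [np.float64(115.8), np.float64(41.8)], [np.float64(55.5), np.float64(30.1)]], 'low f 8.3 b 5.6')
```

Run:
```python
from h import *
from clr import clr
m=(501.3,-137.3)
B2=(-17,58.4,49)
for off in ((0,0),(0,-8),(0,-12)):
    print(off,clr(B2,(m[0]-26+off[0],m[1]-18.5+off[1],60),m))
print(clr((-23,61.4,53),(476,-168,62),m),clr((-20,60,51),(476,-168,62),m))
plan([.4757,-.168,.0605],Btarget(*B2))
print(Btarget(*B2).inv().apply([[1,0,0],[0,1,0],[0,0,1]]).round(3))
```

```text
(0, 0) ([[np.float64(2.4), np.float64(11.1)], [np.float64(53.0), np.float64(9.7)], [np.float64(74.6), np.float64(15.3)], [np.float64(114.7), np.float64(23.9)], [np.float64(55.3), np.float64(32.5)]], 'low f 9.0 b 7.8')
(0, -8) ([[np.float64(10.3), np.float64(18.9)], [np.float64(46.3), np.float64(5.0)], [np.float64(71.6), np.float64(15.3)], [np.float64(108.6), np.float64(19.3)], [np.float64(56.9), np.float64(39.5)]], 'low f 9.0 b 7.8')
(0, -12) ([[np.float64(14.3), np.float64(22.9)], [np.float64(43.1), np.float64(3.3)], [np.float64(70.3), np.float64(15.9)], [np.float64(105.6), np.float64(17.3)], [np.float64(57.8), np.float64(43.1)]], 'low f 9.0 b 7.8')
([[np.float64(13.5), np.float64(21.4)], [np.float64(52.1), np.float64(19.4)], [np.float64(70.4), np.float64(13.1)], [np.float64(104.6), np.float64(33.7)], [np.float64(62.4), np.float64(41.9)]], 'low f 7.7 b 5.0') ([[np.float64(14.0), np.float64(22.4)], [np.float64(47.3), np.float64(11.5)], [np.float64(70.0), np.float64(14.0)], [np.float64(105.4), np.float64(25.2)], [np.float64(59.9), np.float64(42.4)]], 'low f 9.1 b 6.9')
t 11.23 pos [ 0.4794 -0.1564  0.0625] F [-0.4  0.4  0. ] q [ 0.73  1.3  -0.4   1.28 -0.25  1.47 -0.34]
turn units total [-0.013   0.011  -0.0193] deg 9.3
dp total units [-0.366  0.161 -0.286] dist mm 12.3
[[ 0.811  0.529 -0.249]
 [ 0.471 -0.339  0.815]
 [ 0.346 -0.778 -0.524]]
```

>>> {"api": "move_arm", "payload": {"turn": [[0,0,0],[0,0,0],[0,0,0],[0,0,0],[0,0,0],[0,0,0],[0,0,0],[0,0,0],[0,0,0]], "dp": [[0.0295,-0.041,0.086],[0.0295,-0.041,0.086],[0.0295,-0.041,0.086],[0.0295,-0.041,0.086],[0.0295,-0.041,0.086],[0.0295,-0.041,0.086],[0.0295,-0.041,0.086],[0.0295,-0.041,0.086],[0,0,0]], "jaw": [-1,-1,-1,-1,-1,-1,-1,-1,-1]}}

```text
clock: 11.98
tool_pos: [0.4751, -0.1367, 0.0626]
eef_rot: [0.814, 0.273, -0.041, -0.51]
contact_force: [0.0, -0.0, -0.3]
opening: 0.996
```

Run:
```python
from track import *
m,s=look('w15',[.498,-.118])
from clr import clr
print(clr((-23,61.4,53),s['st']['tool_pos']*1e3,m*1e3))
M=m*1e3;B2=(-17,58.4,49)
for off in ((0,0),(0,-8),(0,-12)):
    print(off,clr(B2,(M[0]-26+off[0],M[1]-18.5+off[1],61),M))
plan(list(m+[-.026,-.0275])+[.0615],Btarget(*B2))
```

```text
t 11.98 tcp [ 0.4751 -0.1367  0.0626] F [ 0.  -0.  -0.3] mill [ 0.4977 -0.1179] cost 2056/25314 rel tcp-mill mm [-22.6 -18.7]
([[np.float64(1.8), np.float64(10.1)], [np.float64(75.4), np.float64(34.8)], [np.float64(84.9), np.float64(7.3)], [np.float64(129.0), np.float64(45.7)], [np.float64(53.0), np.float64(17.7)]], 'low f 8.3 b 5.6')
(0, 0) ([[np.float64(2.5), np.float64(11.1)], [np.float64(67.5), np.float64(18.0)], [np.float64(87.0), np.float64(24.7)], [np.float64(128.4), np.float64(27.2)], [np.float64(54.5), np.float64(19.5)]], 'low f 10.0 b 8.8')
(0, -8) ([[np.float64(10.4), np.float64(18.9)], [np.float64(60.7), np.float64(12.7)], [np.float64(82.9), np.float64(21.4)], [np.float64(121.8), np.float64(25.2)], [np.float64(56.3), np.float64(25.3)]], 'low f 10.0 b 8.8')
(0, -12) ([[np.float64(14.4), np.float64(22.9)], [np.float64(57.3), np.float64(10.4)], [np.float64(81.1), np.float64(20.2)], [np.float64(118.5), np.float64(23.7)], [np.float64(57.2), np.float64(28.5)]], 'low f 10.0 b 8.8')
t 12.03 pos [ 0.4752 -0.1369  0.0625] F [ 0.4 -0.1 -0.7] q [ 0.72  1.29 -0.41  1.34 -0.26  1.42 -0.34]
turn units total [-0.013   0.011  -0.0193] deg 9.3
dp total units [-0.291  0.092 -0.207] dist mm 9.2
```

View pics/w15_t.png

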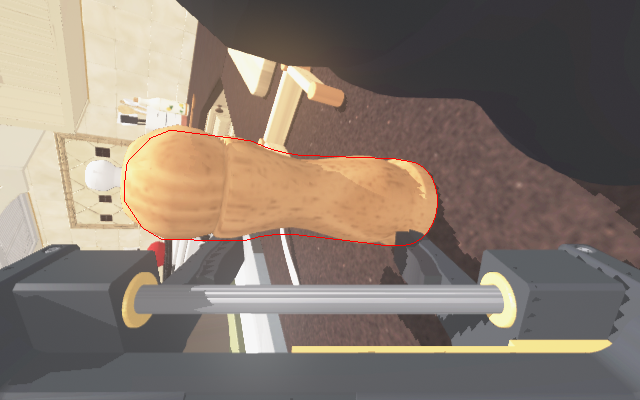

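>>> {"api": "move_arm", "payload": {"turn": [[0,0,0],[0,0,0],[-0.0065,0.0055,-0.0097],[-0.0065,0.0055,-0.0097],[0,0,0]], "dp": [[-0.12,0.058,-0.113],[-0.12,0.058,-0.113],[0,0,0],[0,0,0],[0,0,0]], "jaw": [-1,-1,-1,-1,-1]}}

```text
clock: 12.45
tool_pos: [0.4718, -0.1477, 0.0617]
eef_rot: [0.818, 0.305, 0.031, -0.486]
contact_force: [0.1, -0.9, -0.9]
opening: 1.002
```

Run:
```python
from track import *
m,s=look('w16',[.498,-.118])
from clr import clr
B2=(-17,58.4,49);print(clr(B2,s['st']['tool_pos']*1e3,m*1e3))
plan(None,Btarget(*B2))
for h in (0,6,10,14,17,20):print(h,(Btarget(*B2).inv().apply([-np.sin(np.radians(h)),np.cos(np.radians(h)),0])*.1).round(4))
```

```text
t 12.45 tcp [ 0.4718 -0.1477  0.0617] F [ 0.1 -0.9 -0.9] mill [ 0.4988 -0.1172] cost 1852/24843 rel tcp-mill mm [-27.  -30.5]
([[np.float64(14.4), np.float64(23.2)], [np.float64(58.0), np.float64(10.9)], [np.float64(81.4), np.float64(20.5)], [np.float64(119.3), np.float64(24.1)], [np.float64(57.1), np.float64(27.9)]], 'low f 10.7 b 9.4')
t 12.5 pos [ 0.4724 -0.1472  0.0617] F [ 0.6 -0.1 -0.6] q [ 0.79  1.26 -0.45  1.42 -0.25  1.29 -0.22]
turn units total [ 0.0001 -0.0002 -0.0004] deg 0.1
0 [ 0.0471 -0.0339  0.0815]
6 [ 0.0384 -0.0392  0.0836]
10 [ 0.0323 -0.0426  0.0845]
14 [ 0.0261 -0.0457  0.0851]
17 [ 0.0213 -0.0479  0.0852]
20 [ 0.0165 -0.0499  0.0851]
```

View pics/w16_t.png

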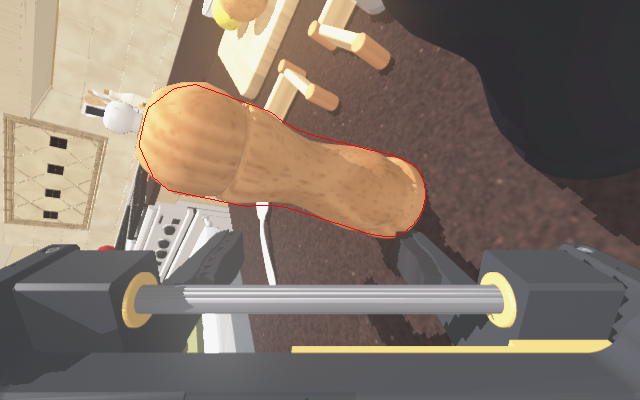

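>>> {"api": "move_arm", "payload": {"turn": [[0,0,0],[0,0,0],[0,0,0],[0,0,0],[0,0,0],[0,0,0],[0,0,0],[0,0,0],[0,0,0],[0,0,0]], "dp": [[0.072,-0.022,0.085],[0.072,-0.022,0.085],[0.072,-0.022,0.085],[0.072,-0.022,0.085],[0.023,-0.047,0.085],[0.023,-0.047,0.085],[0.023,-0.047,0.085],[0.023,-0.047,0.085],[0.023,-0.047,0.085],[0,0,0]], "jaw": [-1,-1,-1,-1,-1,-1,-1,-1,-1,-1]}}

```text
clock: 13.33
tool_pos: [0.4721, -0.1222, 0.0613]
eef_rot: [0.817, 0.306, 0.03, -0.487]
contact_force: [-0.4, -0.4, -0.1]
opening: 0.998
```

Run:
```python
from track import *
m,s=look('w17',[.495,-.107])
from clr import clr
B2=(-17,58.4,49);print(clr(B2,s['st']['tool_pos']*1e3,m*1e3))
```

```text
t 13.33 tcp [ 0.4721 -0.1222  0.0613] F [-0.4 -0.4 -0.1] mill [ 0.4936 -0.1054] cost 1804/25069 rel tcp-mill mm [-21.5 -16.8]
([[np.float64(1.9), np.float64(8.6)], [np.float64(80.2), np.float64(24.3)], [np.float64(95.0), np.float64(25.9)], [np.float64(140.7), np.float64(33.3)], [np.float64(50.9), np.float64(10.9)]], 'low f 10.3 b 9.1')
```

View pics/w17_t.png

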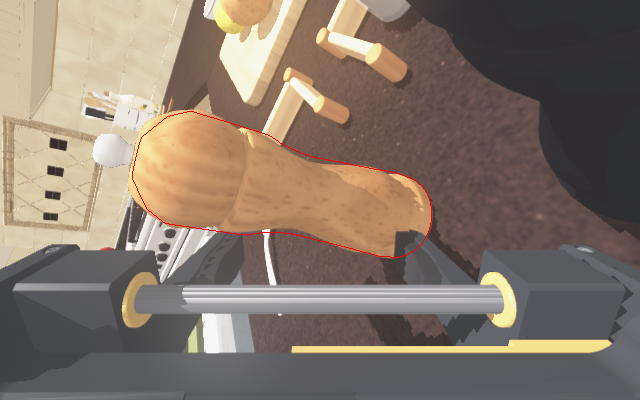

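Run:
```python
from clr import clr
import numpy as np
B2=(-17,58.4,49)
for m in [(493.6,-105.4),(488,-85),(482,-65),(476,-45),(470,-25),(465,-5),(461,20),(459,42)]:
    c=clr(B2,(m[0]-22,m[1]-17,61),m)[0];print(m,[min(k).item() for k in c])
```

```text
(493.6, -105.4) [2.0, 23.6, 26.4, 32.8, 11.4]
(488, -85) [2.0, 20.5, 29.2, 39.0, 11.2]
(482, -65) [2.0, 19.4, 37.3, 46.9, 12.3]
(476, -45) [2.0, 23.7, 42.2, 53.8, 15.7]
(470, -25) [2.0, 25.0, 51.9, 63.6, 27.4]
(465, -5) [2.0, 31.5, 62.5, 77.5, 32.1]
(461, 20) [2.0, 43.8, 73.3, 96.6, 36.4]
(459, 42) [2.0, 55.3, 84.8, 114.3, 38.1]
```

Clear all the way. Continue at a heading of about 16°.

>>> {"api": "move_arm", "payload": {"turn": [[0,0,0],[0,0,0],[0,0,0],[0,0,0],[0,0,0],[0,0,0],[0,0,0],[0,0,0],[0,0,0]], "dp": [[0.023,-0.047,0.085],[0.023,-0.047,0.085],[0.023,-0.047,0.085],[0.023,-0.047,0.085],[0.023,-0.047,0.085],[0.023,-0.047,0.085],[0.023,-0.047,0.085],[0.023,-0.047,0.085],[0,0,0]], "jaw": [-1,-1,-1,-1,-1,-1,-1,-1,-1]}}

```text
clock: 14.13
tool_pos: [0.4667, -0.1029, 0.0613]
eef_rot: [0.817, 0.306, 0.03, -0.487]
contact_force: [-0.5, -0.3, -0.5]
opening: 1.006
```

Run:
```python
from track import *
m,s=look('w18',[.488,-.086])
```

```text
t 14.13 tcp [ 0.4667 -0.1029  0.0613] F [-0.5 -0.3 -0.5] mill [ 0.4859 -0.0874] cost 1587/24497 rel tcp-mill mm [-19.2 -15.5]
```

>>> {"api": "move_arm", "payload": {"turn": [[0,0,0],[0,0,0],[0,0,0],[0,0,0],[0,0,0],[0,0,0],[0,0,0],[0,0,0],[0,0,0],[0,0,0]], "dp": [[-0.057,0.041,-0.098],[-0.114,-0.072,0.036],[0.047,-0.034,0.0815],[0.028,-0.045,0.085],[0.028,-0.045,0.085],[0.028,-0.045,0.085],[0.028,-0.045,0.085],[0.028,-0.045,0.085],[0.028,-0.045,0.085],[0,0,0]], "jaw": [-1,-1,-1,-1,-1,-1,-1,-1,-1,-1]}}

```text
clock: 15.02
tool_pos: [0.4599, -0.0887, 0.0613]
eef_rot: [0.817, 0.306, 0.03, -0.487]
contact_force: [0.7, -0.6, -0.0]
opening: 1.001
```

Run:
```python
from track import *
m,s=look('w19',[.483,-.072])
```

```text
t 15.02 tcp [ 0.4599 -0.0887  0.0613] F [ 0.7 -0.6 -0. ] mill [ 0.4828 -0.0699] cost 1806/25363 rel tcp-mill mm [-22.9 -18.8]
```

View pics/w19_t.png

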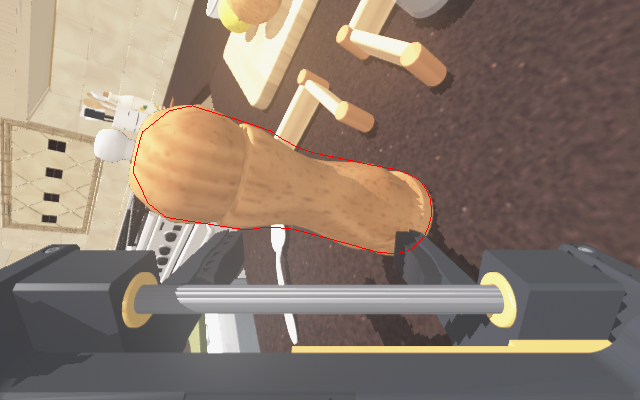

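>>> {"api": "move_arm", "payload": {"turn": [[0,0,0],[0,0,0],[0,0,0],[0,0,0],[0,0,0],[0,0,0],[0,0,0],[0,0,0],[0,0,0]], "dp": [[0.03,-0.043,0.0845],[0.03,-0.043,0.0845],[0.03,-0.043,0.0845],[0.03,-0.043,0.0845],[0.03,-0.043,0.0845],[0.03,-0.043,0.0845],[0.03,-0.043,0.0845],[0.03,-0.043,0.0845],[0,0,0]], "jaw": [-1,-1,-1,-1,-1,-1,-1,-1,-1]}}

```text
clock: 15.82
tool_pos: [0.456, -0.0692, 0.0612]
eef_rot: [0.817, 0.306, 0.03, -0.487]
contact_force: [-0.0, -0.7, -0.9]
opening: 0.999
```

Run:
```python
from track import *
m,s=look('w20',[.478,-.05])
```

```text
t 15.82 tcp [ 0.456  -0.0692  0.0612] F [-0.  -0.7 -0.9] mill [ 0.4771 -0.0514] cost 1622/25273 rel tcp-mill mm [-21.1 -17.8]
```

>>> {"api": "move_arm", "payload": {"turn": [[0,0,0],[0,0,0],[0,0,0],[0,0,0],[0,0,0],[0,0,0],[0,0,0],[0,0,0],[0,0,0]], "dp": [[0.023,-0.047,0.085],[0.023,-0.047,0.085],[0.023,-0.047,0.085],[0.023,-0.047,0.085],[0.023,-0.047,0.085],[0.023,-0.047,0.085],[0.023,-0.047,0.085],[0.023,-0.047,0.085],[0,0,0]], "jaw": [-1,-1,-1,-1,-1,-1,-1,-1,-1]}}

```text
clock: 16.62
tool_pos: [0.4504, -0.05, 0.0612]
eef_rot: [0.817, 0.306, 0.03, -0.487]
contact_force: [0.3, -0.7, 0.6]
opening: 0.999
```

Run:
```python
from track import *
m,s=look('w21',[.472,-.03])
c=m-np.array([.4555,.0445]);print('bay x,y',(c@[-.107,.994]*1e3).round(1),(c@[-.994,-.107]*1e3).round(1))
snap('side','side21')
a=cv2.imread('pics/side21.png')[60:260,200:440];cv2.imwrite('pics/sd21.png',cv2.resize(a,None,fx=3,fy=3,interpolation=cv2.INTER_CUBIC))
```

```text
t 16.62 tcp [ 0.4504 -0.05    0.0612] F [ 0.3 -0.7  0.6] mill [ 0.4703 -0.0336] cost 2136/25878 rel tcp-mill mm [-19.9 -16.5]
bay x,y -79.2 -6.4
```

View pics/w21_t.png

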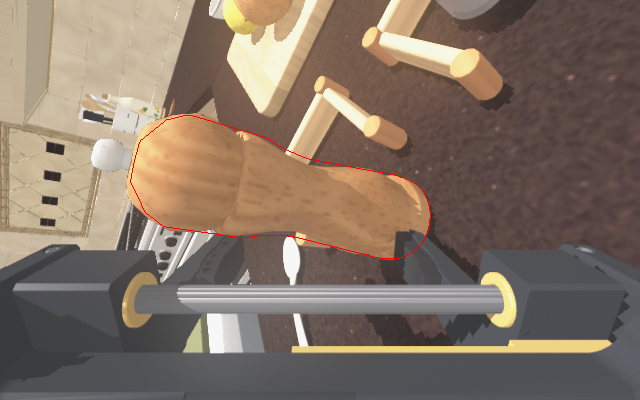

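View pics/sd21.png

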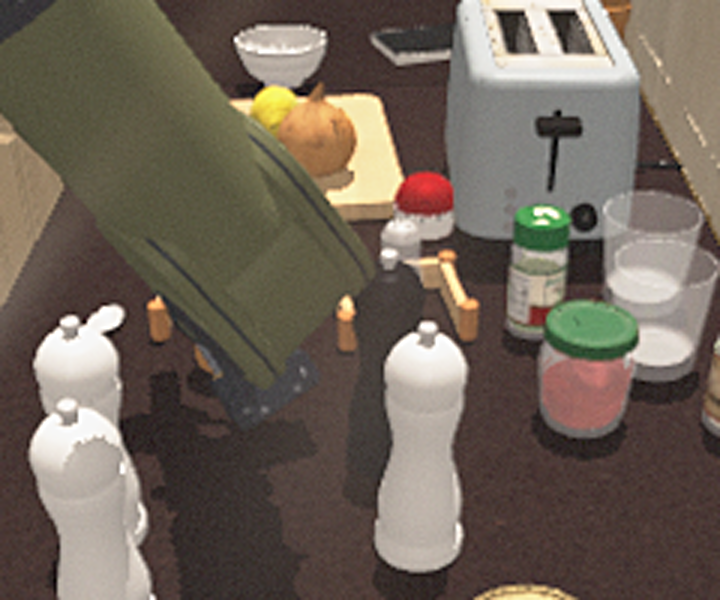

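>>> {"api": "move_arm", "payload": {"turn": [[0,0,0],[0,0,0],[0,0,0],[0,0,0],[0,0,0],[0,0,0],[0,0,0],[0,0,0],[0,0,0],[0,0,0]], "dp": [[-0.057,0.041,-0.098],[-0.114,-0.072,0.036],[0.047,-0.034,0.0815],[0.034,-0.041,0.084],[0.034,-0.041,0.084],[0.034,-0.041,0.084],[0.034,-0.041,0.084],[0.034,-0.041,0.084],[0.034,-0.041,0.084],[0,0,0]], "jaw": [-1,-1,-1,-1,-1,-1,-1,-1,-1,-1]}}

```text
clock: 17.55
tool_pos: [0.4448, -0.0357, 0.0611]
eef_rot: [0.817, 0.306, 0.03, -0.487]
contact_force: [0.6, 0.3, -0.4]
opening: 0.997
```

Run:
```python
from track import *
m,s=look('w22',[.467,-.018])
c=m-np.array([.4555,.0445]);print('bay x,y',(c@[-.107,.994]*1e3).round(1),(c@[-.994,-.107]*1e3).round(1))
```

```text
t 17.55 tcp [ 0.4448 -0.0357  0.0611] F [ 0.6  0.3 -0.4] mill [ 0.4676 -0.0181] cost 2238/26597 rel tcp-mill mm [-22.7 -17.6]
bay x,y -63.5 -5.3
```

Run:
```python
from track import *
s=pickle.load(open('w22.pkl','rb'))
im=cv2.resize(s['frame'],None,fx=1.25,fy=1.25)
bo=np.array([.4555,.0445]);bx=np.array([-.107,.994]);by=np.array([-.994,-.107])
for z in (0,.028):
    for (x1,y1,x2,y2) in ((-.042,-.044,.042,-.044),(.042,-.044,.042,.044),(.042,.044,-.042,.044)):
        for t in np.linspace(0,1,40):
            p=bo+bx*(x1+(x2-x1)*t)+by*(y1+(y2-y1)*t);u,v=proj(s,[*p,z])*1.25
            if 0<u<800 and 0<v<500: cv2.circle(im,(int(u),int(v)),1,(0,0,255) if z else (0,255,0),-1)
cv2.imwrite('pics/w22b.png',im)
```

```text
(no output)
```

View pics/w22b.png

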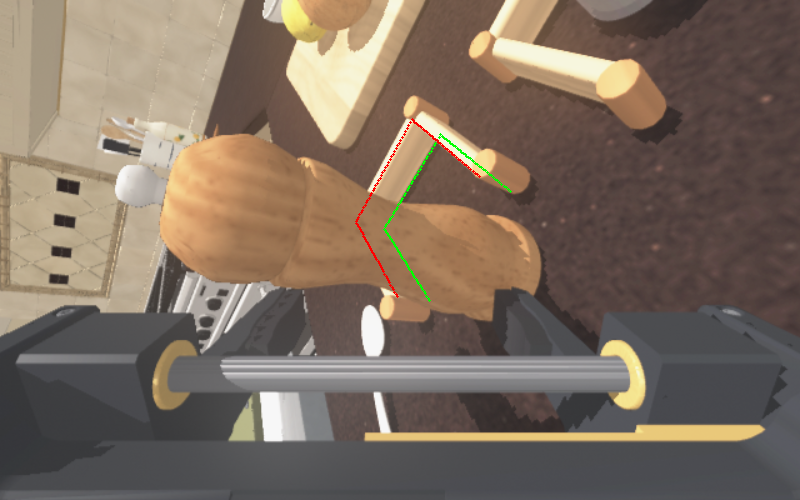

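>>> {"api": "move_arm", "payload": {"turn": [[0,0,0],[0,0,0],[0,0,0],[0,0,0],[0,0,0],[0,0,0],[0,0,0],[0,0,0]], "dp": [[0.034,-0.041,0.084],[0.034,-0.041,0.084],[0.034,-0.041,0.084],[0.034,-0.041,0.084],[0.034,-0.041,0.084],[0.034,-0.041,0.084],[0.034,-0.041,0.084],[0,0,0]], "jaw": [-1,-1,-1,-1,-1,-1,-1,-1]}}

```text
clock: 18.27
tool_pos: [0.4421, -0.0186, 0.061]
eef_rot: [0.817, 0.306, 0.03, -0.487]
contact_force: [0.5, -0.7, 0.3]
opening: 1.003
```

Run:
```python
from track import *
m,s=look('w23',[.465,0])
c=m-np.array([.4555,.0445]);print('bay x,y',(c@[-.107,.994]*1e3).round(1),(c@[-.994,-.107]*1e3).round(1))
```

```text
t 18.27 tcp [ 0.4421 -0.0186  0.061 ] F [ 0.5 -0.7  0.3] mill [ 4.64e-01 -2.00e-04] cost 2334/26571 rel tcp-mill mm [-21.8 -18.4]
bay x,y -45.3 -3.7
```

View pics/w23_t.png

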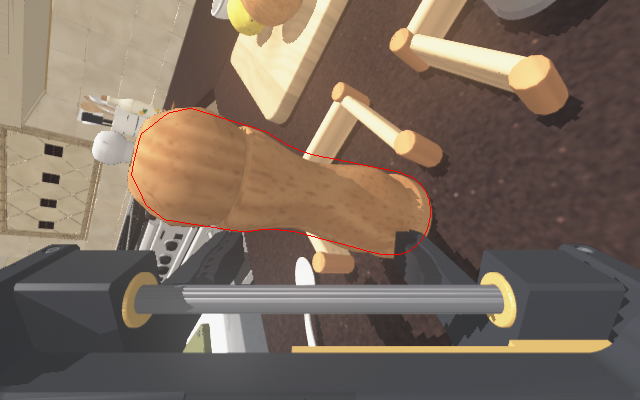

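>>> {"api": "move_arm", "payload": {"turn": [[0,0,0],[0,0,0],[0,0,0],[0,0,0],[0,0,0],[0,0,0],[0,0,0],[0,0,0],[0,0,0]], "dp": [[0.03,-0.043,0.0845],[0.03,-0.043,0.0845],[0.03,-0.043,0.0845],[0.03,-0.043,0.0845],[0.034,-0.041,0.084],[0.034,-0.041,0.084],[0.034,-0.041,0.084],[0.034,-0.041,0.084],[0,0,0]], "jaw": [-1,-1,-1,-1,-1,-1,-1,-1,-1]}}

```text
clock: 19.07
tool_pos: [0.4387, 0.001, 0.0609]
eef_rot: [0.817, 0.306, 0.03, -0.487]
contact_force: [0.8, -0.3, 0.7]
opening: 0.999
```

Run:
```python
from track import *
m,s=look('w24',[.460,.019])
c=m-np.array([.4555,.0445]);print('bay x,y',(c@[-.107,.994]*1e3).round(1),(c@[-.994,-.107]*1e3).round(1))
```

```text
t 19.07 tcp [0.4387 0.001  0.0609] F [ 0.8 -0.3  0.7] mill [0.4592 0.0187] cost 2411/26249 rel tcp-mill mm [-20.6 -17.7]
bay x,y -26.0 -1.0
```

View pics/w24_t.png

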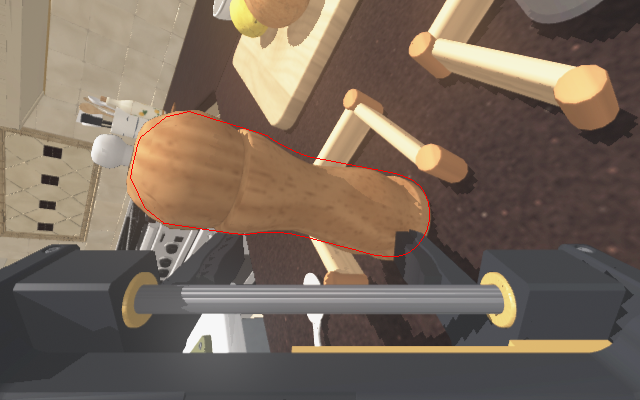

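>>> {"api": "move_arm", "payload": {"turn": [[0,0,0],[0,0,0],[0,0,0],[0,0,0],[0,0,0],[0,0,0],[0,0,0],[0,0,0],[0,0,0],[0,0,0]], "dp": [[-0.038,0.027,-0.065],[-0.081,-0.053,0.025],[0.038,-0.027,0.065],[0.036,-0.04,0.084],[0.036,-0.04,0.084],[0.036,-0.04,0.084],[0.036,-0.04,0.084],[0.036,-0.04,0.084],[0.036,-0.04,0.084],[0,0,0]], "jaw": [-1,-1,-1,-1,-1,-1,-1,-1,-1,-1]}}

```text
clock: 19.95
tool_pos: [0.4343, 0.0159, 0.0609]
eef_rot: [0.817, 0.306, 0.03, -0.487]
contact_force: [-0.2, -0.2, -0.6]
opening: 1.0
```

Run:
```python
from track import *
m,s=look('w25',[.457,.034])
c=m-np.array([.4555,.0445]);print('bay x,y',(c@[-.107,.994]*1e3).round(1),(c@[-.994,-.107]*1e3).round(1))
```

```text
t 19.95 tcp [0.4343 0.0159 0.0609] F [-0.2 -0.2 -0.6] mill [0.4564 0.0357] cost 2571/26706 rel tcp-mill mm [-22.1 -19.8]
bay x,y -8.9 0.1
```

View pics/w25_t.png

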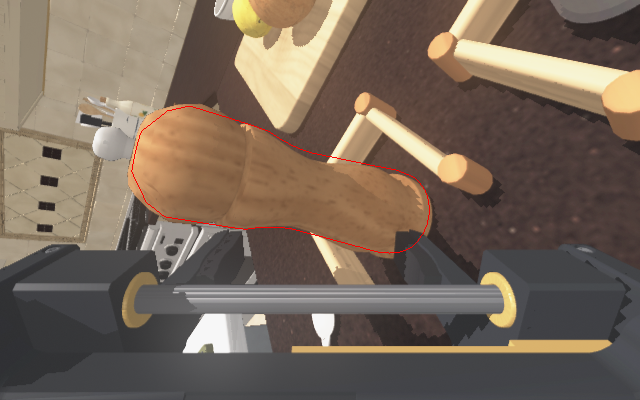

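>>> {"api": "move_arm", "payload": {"turn": [[0,0,0],[0,0,0],[0,0,0],[0,0,0],[0,0,0],[0,0,0]], "dp": [[0.036,-0.04,0.084],[0.036,-0.04,0.084],[0.036,-0.04,0.084],[0.036,-0.04,0.084],[0.018,-0.02,0.042],[0,0,0]], "jaw": [-1,-1,-1,-1,-1,-1]}}

```text
clock: 20.5
tool_pos: [0.4329, 0.0268, 0.0607]
eef_rot: [0.817, 0.306, 0.03, -0.487]
contact_force: [-0.1, 0.6, 0.1]
opening: 1.002
```

Run:
```python
from track import *
m,s=look('w26',[.455,.045])
c=m-np.array([.4555,.0445]);print('bay x,y',(c@[-.107,.994]*1e3).round(1),(c@[-.994,-.107]*1e3).round(1))
plan([.43,-.02,.062])
```

```text
t 20.50 tcp [0.4329 0.0268 0.0607] F [-0.1  0.6  0.1] mill [0.4545 0.0453] cost 2545/26660 rel tcp-mill mm [-21.6 -18.5]
bay x,y 0.9 0.9
t 20.55 pos [0.4329 0.0266 0.0607] F [-0.7 -0.5  0.1] q [ 0.68  1.22 -0.56  1.82 -0.37  0.85 -0.23]
dp total units [-0.955  0.527 -1.516] dist mm 46.7
```

View pics/w26_t.png

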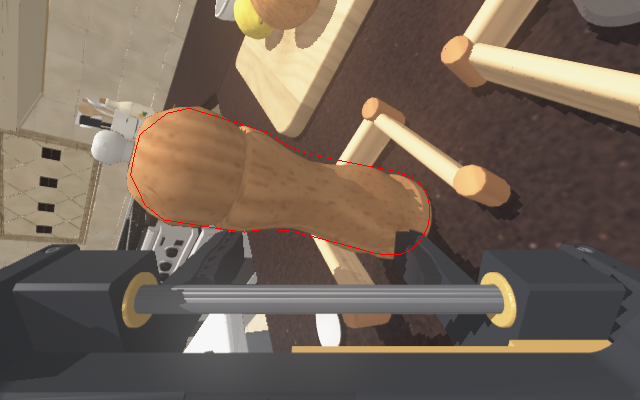

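>>> {"api": "move_arm", "payload": {"turn": [[0,0,0],[0,0,0],[0,0,0],[0,0,0],[0,0,0],[0,0,0],[0,0,0],[0,0,0],[0,0,0]], "dp": [[-0.035,0.045,-0.09],[-0.07,0.1,-0.195],[-0.07,0.1,-0.195],[-0.07,0.1,-0.195],[-0.07,0.1,-0.195],[-0.07,0.1,-0.195],[-0.07,0.1,-0.195],[-0.07,0.1,-0.195],[0,0,0]], "jaw": [-1,-1,-1,-1,-1,-1,-1,-1,-1]}}

```text
clock: 21.3
tool_pos: [0.4419, -0.0174, 0.0601]
eef_rot: [0.818, 0.305, 0.03, -0.486]
contact_force: [-0.2, 0.1, 0.1]
opening: 0.998
```

Run:
```python
from track import *
m,s=look('w27',[.455,.045])
c=m-np.array([.4555,.0445]);print('bay x,y',(c@[-.107,.994]*1e3).round(1),(c@[-.994,-.107]*1e3).round(1))
from clr import clr
print(clr((-17,58.4,49),s['st']['tool_pos']*1e3,m*1e3))
```

```text
t 21.30 tcp [ 0.4419 -0.0174  0.0601] F [-0.2  0.1  0.1] mill [0.4548 0.0434] cost 1980/20006 rel tcp-mill mm [-12.9 -60.7]
bay x,y -1.0 0.8
([[np.float64(27.7), np.float64(52.5)], [np.float64(152.5), np.float64(33.2)], [np.float64(192.9), np.float64(64.0)], [np.float64(227.9), np.float64(80.6)], [np.float64(108.8), np.float64(32.5)]], 'low f 9.1 b 7.9')
```

View pics/w27_t.png

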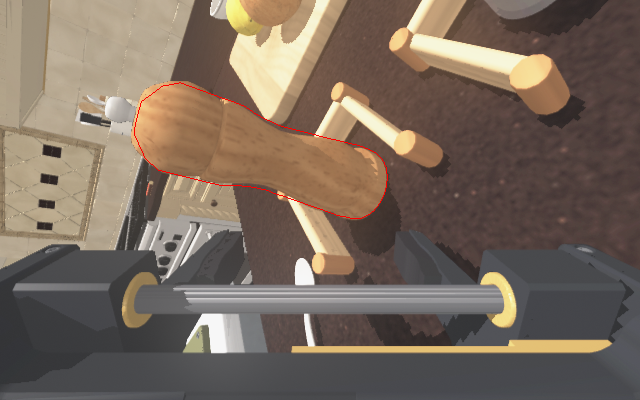

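The mill stands upright inside the bay and the fingers are clear. Lifting away.

>>> {"api": "move_arm", "payload": {"turn": [[0,0,0],[0,0,0],[0,0,0],[0,0,0],[0,0,0],[0,0,0],[0,0,0],[0,0,0],[0,0,0],[0,0,0]], "dp": [[-0.06,-0.22,-0.42],[0.05,-0.44,-0.46],[0.24,-0.55,-0.37],[0.24,-0.55,-0.37],[0.28,-0.62,-0.42],[0.28,-0.62,-0.42],[0.28,-0.62,-0.42],[0.28,-0.62,-0.42],[0.28,-0.62,-0.42],[0,0,0]], "jaw": [-1,-1,-1,-1,-1,-1,-1,-1,-1,-1]}}

```text
clock: 22.18
tool_pos: [0.4388, -0.028, 0.2238]
eef_rot: [0.818, 0.307, 0.032, -0.486]
contact_force: [-0.4, 0.5, 0.3]
opening: 0.996
```

Run:
```python
from track import *
plan([.44,-.05,.3])
for n in ['scene','side']: snap(n,n+'28')
s=wsnap('w28')
cv2.imwrite('pics/b28.png',np.vstack([cv2.imread('pics/scene28.png')[:300],cv2.imread('pics/side28.png')[:300]]))
```

```text
t 22.18 pos [ 0.4388 -0.028   0.2238] F [-0.4  0.5  0.3] q [ 0.76  0.95 -0.58  1.76 -0.4   1.17 -0.33]
dp total units [ 0.693 -2.038 -2.331] dist mm 79.3
```

View pics/b28.png

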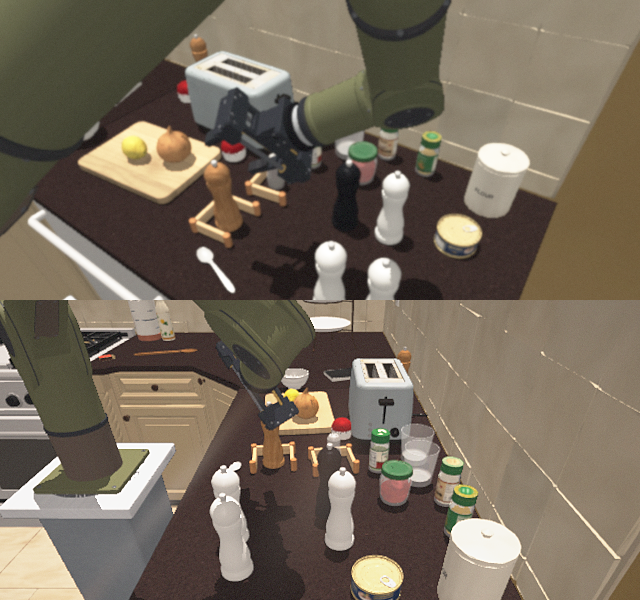

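View pics/w28.png

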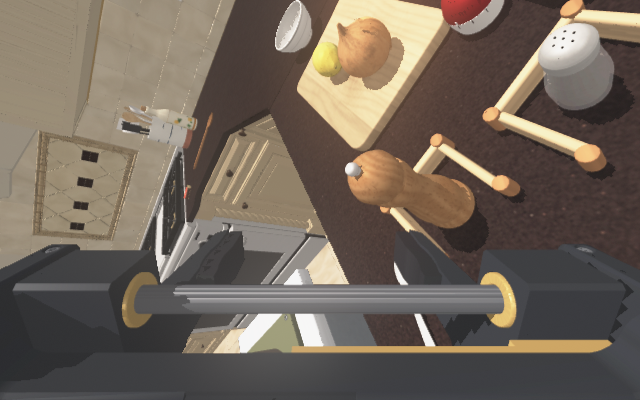

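Run:
```python
from track import *
A=pickle.load(open('scene28.pkl','rb'));B=pickle.load(open('side28.pkl','rb'))
for S,n in((A,'a'),(B,'b')):
    im=cv2.resize(S['frame'],None,fx=4,fy=4,interpolation=cv2.INTER_CUBIC)
    for z,ra in ((0,.029),(.13,.0245)):
        for t in np.linspace(0,6.28,60):
            u,v=proj(S,[.4547+ra*np.cos(t),.044+ra*np.sin(t),z])*4;cv2.circle(im,(int(u),int(v)),1,(0,0,255),-1)
    bo=np.array([.4555,.0445]);bx=np.array([-.107,.994]);by=np.array([-.994,-.107])
    for (x1,y1,x2,y2) in ((-.042,-.044,.042,-.044),(.042,-.044,.042,.044),(.042,.044,-.042,.044),(-.042,.044,-.042,-.044)):
        for t in np.linspace(0,1,50):
            p=bo+bx*(x1+(x2-x1)*t)+by*(y1+(y2-y1)*t);u,v=proj(S,[*p,0])*4;cv2.circle(im,(int(u),int(v)),1,(0,255,0),-1)
    c=proj(S,[.455,.044,.05])*4;x,y=int(c[0]),int(c[1]);cv2.imwrite('pics/f%s.png'%n,im[max(0,y-230):y+230,max(0,x-200):x+200])
cv2.imwrite('pics/fab.png',np.hstack([cv2.imread('pics/fa.png'),cv2.imread('pics/fb.png')[:460]]) if cv2.imread('pics/fa.png').shape==cv2.imread('pics/fb.png').shape else cv2.imread('pics/fa.png'))
```

```text
(no output)
```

View pics/fab.png

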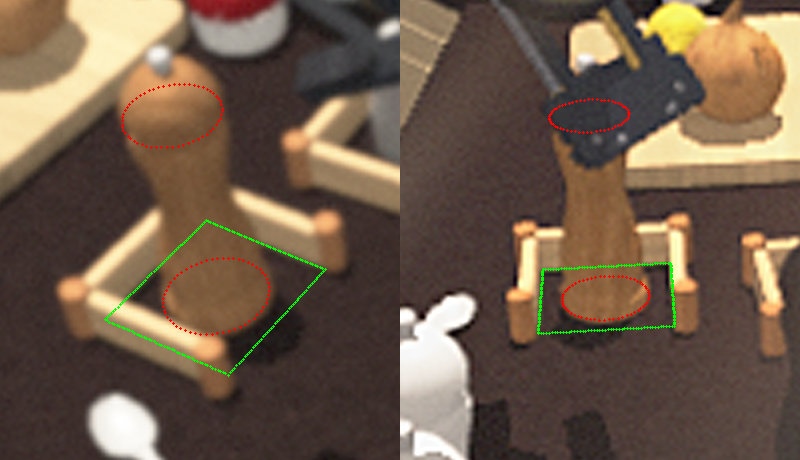

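The green outline marks the bay floor and the red circles mark the mill. The foot sits centred and wholly inside, and the mill is upright. I am handing the job in.

```bash
python3 -c "
from plant import r
s=r.get_state();print(s['clock'],s['contact_force'],abs(s['qd']).max())
print(r.finish_job())"
```

```text
22.3333 [ 0.02364137  0.00798592 -1.68330296] 0.02276795183270864
the job is handed in; nothing more can be done
None
```

The wooden pepper mill is standing upright in the empty (nearer) bay, and I handed the job in at 22.3 s. I slid it there in short pushes with the tip of one open finger, about 25–30 mm above the worktop. The gripper was tilted so it cleared the white and black mills beside it. The fingers then backed out and lifted clear.

- **Position:** the mill's centre is within about 1 mm of the bay's middle, leaving roughly 13 mm clear front and back and 15 mm at the sides. The wrist, scene and side pictures agree on this.
- **Forces:** the measured force stayed under about 2 N in every reading. I only read it at the end of each move, not during it.
- **Other things:** the salt shaker and the other mills look unmoved in the last pictures. The spice jar shows in its place in the side view; in the scene view the gripper partly hides it.
- **Disagreements:** wrist-camera readings of the mill scattered by about 1–2 mm (its depth in the bay read +0.9 mm, then -1.0 mm). My first planned contact pose would have let the upper finger touch the mill's head, so I changed it before any contact. No final check failed.

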